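# Set culture bottles to slope on the tilting rack

### The job

Get the culture bottles set to slope. First swing the rack's tray level and push the index pin fully home so that the tray is locked for loading; then lay every bottle from the divided bin flat in a pocket of its own in the tray, cap towards the tray's pull bar. When all are in, draw the pin, swing the tray gently to its steepest position (pull bar end up) and push the pin fully home again, so that the tray is locked there with all the bottles in their pockets; leave the other things on the bench alone.

Things in the scene. Friction and masses are not known exactly. Their poses are not given: they have to be found in the camera images.
- rack: Stand of the tilting slope rack: grey base 200 x 300 mm, two aluminium cheeks 107 mm high; fixed, place and yaw vary. Origin on the bench midway between the cheeks; x to its rear (away from the robot), y to its left, z up. The tray turns about the trunnion axis: parallel to y, at x 0, z 85 mm.
- bush (a point): Outer mouth (y 153 mm in the rack's frame) of the square steel guide bush, 28 mm wide, bore 11 mm, in the left cheek; it runs 34 mm inwards along the rack's -y, at x -70, z 85 mm in the rack's frame. The index pin slides in it. Axes as the rack's.
- tray (a joint): Tray angle, rad: 0 = level (lower stop); grows as the front, pull-bar end rises; 0.524 (30 degrees) = steepest (upper stop). Friction (0.35 N m) holds it where it is left. The index plate at its left end has three 12 mm holes that meet the pin at 0, 0.262 and 0.524; the pushed-in pin locks it. Swing gently: under 2 rad/s.
- tray_bed (a point): On the tray's floor, 16 mm behind and 18 mm above the trunnion axis (tray level); turns with the tray; x to the rear, y left, z out of the floor. Four pockets along x, 35 mm wide, at y -87, -29, 29, 87 mm, between the teeth (14 mm high, 10 mm long) of two black combs at x 26 and -30 mm. A bottle's block centre belongs at x 0. Rear stop at x 47, front lip (8 mm high) at x -84 mm.
- tray_bar (a point): Middle of the tray's pull bar: black, round, 13 mm thick, 130 mm long along the rack's y, in front of the tray, 115 mm before the trunnion axis and 14 mm above it when level; 35 mm free between bar and tray. Can be pinched from above; it turns in the fingers as it follows its arc about the trunnion axis.
- pin_knob (a point): Centre of the index pin's black knob (round, 22 mm thick, 36 mm long, axis along the rack's y). The pin is a loose 9 mm steel rod lying in the guide bush, knob outward (rack's +y). Fully home this point is at y 176 mm in the rack's frame and the knob's collar nearly touches the bush. At the start it is drawn about 25 mm.
- pin_nose (a point): Tip of the pin's tapered nose, 78.5 mm from the knob's centre towards the rack. Home: at y about 98 mm in the rack's frame, through the index plate (y 108 to 116 mm). The pin is clear of the plate when the tip is beyond y 118 mm, and stays in the bush up to about y 145 mm.
- bin: Grey divided bin fixed on the bench, 270 (x) by 170 mm (y), walls 4 mm thick and 16 mm high over the bench, floor 4 mm thick, 2 x 2 compartments of 129 x 79 mm. Origin on the bench under its centre; place and yaw vary. Each compartment holds one bottle or none, cap towards the bin's -x.
- bottle_1_c (a point): Flat-sided culture bottle, whitish, black round cap, paper label; middle of its block (80 long x 30 wide x 22 mm thick), half-way up. x points to the cap (cap end 72 mm from this point, bottom end 40 mm), y across its width, z through its thickness; either broad face may lie down. 60 g. Absent in some starts.
- bottle_2_c (a point): Flat-sided culture bottle, whitish, black round cap, paper label; middle of its block (80 long x 30 wide x 22 mm thick), half-way up. x points to the cap (cap end 72 mm from this point, bottom end 40 mm), y across its width, z through its thickness; either broad face may lie down. 60 g. Absent in some starts.
- bottle_3_c (a point): Flat-sided culture bottle, whitish, black round cap, paper label; middle of its block (80 long x 30 wide x 22 mm thick), half-way up. x points to the cap (cap end 72 mm from this point, bottom end 40 mm), y across its width, z through its thickness; either broad face may lie down. 60 g. Absent in some starts.
- bottle_4_c (a point): Flat-sided culture bottle, whitish, black round cap, paper label; middle of its block (80 long x 30 wide x 22 mm thick), half-way up. x points to the cap (cap end 72 mm from this point, bottom end 40 mm), y across its width, z through its thickness; either broad face may lie down. 60 g. Absent in some starts.
- cards: Fan of yellow index cards in a small block, bystander. Origin under its middle.
- timer: Square white bench timer, bystander. Origin under its middle.
- marker: Black marker pen lying on the bench in front of the rack, bystander. Origin under its middle.
- reagent_a: Reagent bottle with a white cap, bystander. Origin under its middle.
- drops: Dropper bottle with a yellow cap, bystander. Origin under its middle.
- pen: Ballpoint pen lying on the bench, bystander. Origin under its middle.
Things that resemble listed ones, but are neither listed nor needed, are in the scene too. Leave any red look-alike of the part that bears bottle_1_c alone.

How it is judged:
On the way, in this order (a step that is already met when the one before it is completed fails the run):
1. the tray is level and the pin is home, before loading (value of joint tray between -0.045 and 0.045 rad and y of pin_nose in the frame of rack below 0.103 m and x of pin_nose in the frame of rack between -0.076 and -0.064 m and z of pin_nose in the frame of rack between 0.079 and 0.091 m), for 0.3 s.
2. every bottle lies in a pocket while the tray is still level and pinned (all of step 1 and x of bottle_1_c in the frame of tray_bed between -0.015 and 0.015 m and y of bottle_1_c in the frame of tray_bed between -0.11 and 0.11 m and z of bottle_1_c in the frame of tray_bed between 0.0065 and 0.0155 m and angle between the x axis of each of bottle_1_c, bottle_2_c, bottle_3_c, bottle_4_c and the x axis of tray_bed, either way round below 0.15 rad and angle between the z axis of each of bottle_1_c, bottle_2_c, bottle_3_c, bottle_4_c and the z axis of tray_bed, either way round below 0.2 rad and x of bottle_2_c in the frame of tray_bed between -0.015 and 0.015 m and y of bottle_2_c in the frame of tray_bed between -0.11 and 0.11 m and z of bottle_2_c in the frame of tray_bed between 0.0065 and 0.0155 m and x of bottle_3_c in the frame of tray_bed between -0.015 and 0.015 m and y of bottle_3_c in the frame of tray_bed between -0.11 and 0.11 m and z of bottle_3_c in the frame of tray_bed between 0.0065 and 0.0155 m and x of bottle_4_c in the frame of tray_bed between -0.015 and 0.015 m and y of bottle_4_c in the frame of tray_bed between -0.11 and 0.11 m and z of bottle_4_c in the frame of tray_bed between 0.0065 and 0.0155 m), for 0.3 s.
3. the tray, loaded, is swung to its steepest position (value of joint tray above 0.47 rad and x of bottle_1_c in the frame of tray_bed between -0.015 and 0.015 m and y of bottle_1_c in the frame of tray_bed between -0.11 and 0.11 m and z of bottle_1_c in the frame of tray_bed between 0.0065 and 0.0155 m and angle between the x axis of each of bottle_1_c, bottle_2_c, bottle_3_c, bottle_4_c and the x axis of tray_bed, either way round below 0.15 rad and angle between the z axis of each of bottle_1_c, bottle_2_c, bottle_3_c, bottle_4_c and the z axis of tray_bed, either way round below 0.2 rad and x of bottle_2_c in the frame of tray_bed between -0.015 and 0.015 m and y of bottle_2_c in the frame of tray_bed between -0.11 and 0.11 m and z of bottle_2_c in the frame of tray_bed between 0.0065 and 0.0155 m and x of bottle_3_c in the frame of tray_bed between -0.015 and 0.015 m and y of bottle_3_c in the frame of tray_bed between -0.11 and 0.11 m and z of bottle_3_c in the frame of tray_bed between 0.0065 and 0.0155 m and x of bottle_4_c in the frame of tray_bed between -0.015 and 0.015 m and y of bottle_4_c in the frame of tray_bed between -0.11 and 0.11 m and z of bottle_4_c in the frame of tray_bed between 0.0065 and 0.0155 m), for 0.2 s.
At the end, for the whole second after the job is handed in: The tray stands at its steepest (0.47 rad or more) with the pin home through the index plate (tip within y 103 mm in the rack's frame); every bottle present lies flat and still in a pocket (within 15 mm along the pocket, on the floor within 4.5 mm, aligned within 0.15 rad), cap end up (all of step 3 and y of pin_nose in the frame of rack below 0.103 m and x of pin_nose in the frame of rack between -0.076 and -0.064 m and z of pin_nose in the frame of rack between 0.079 and 0.091 m and angle between each of bottle_1_c, bottle_2_c, bottle_3_c, bottle_4_c's own x axis and vertical below 1.3 rad and linear speed of each of bottle_1, bottle_2, bottle_3, bottle_4 below 0.02 m/s); the robot touches nothing.
It fails at once if the tray is dropped or jerked (over 2 rad/s) (velocity of joint tray above 2 rad/s or velocity of joint tray below -2 rad/s).
It fails at once if a bystander is moved by more than 30 mm (distance of any of cards, timer, marker, reagent_a, drops, pen from where it was at the start of the episode above 0.03 m).
Of bottle_1, bottle_2, bottle_3, bottle_4 only 2 to 4 are there at a start; the rules pass over those that are not, and their reading is None.
At some moment in a run one of bottle_1, bottle_2, bottle_3, bottle_4 may be knocked a few centimetres aside while the robot is not near it.
Once in a run the grip may slacken for a moment while it holds something.
It also fails if it takes over 210 s, if anything falls off the work surface, if the arm or the gripper's body presses on something with over 40 N, if the wrist force passes 120 N, or if a joint passes its speed limit or range.

### The arm

A 6-joint arm with a two-finger parallel gripper is mounted at the origin on a cart in front of the work surface, level with it; the furniture and walls round the work are solid. World frame = base frame: x ahead of the robot, y to its left, z up, the work surface at z = 0. Lengths are in m, angles in rad, forces in N, time in s.
With the tool pointing down it reaches from about 0.35 to 0.775 m from the base axis. Payload 5.5 kg.
Tool frame: the origin (TCP) lies between the finger pads; the fingertips stand 8 mm ahead of it and the grasp point (between the pads) lies 11 mm behind it; z points along the fingers, y is the line along which they close (so a half turn about z gives the same grasp; the last joint's range is limited). The gripper opens to 85 mm and grips with 20 to 120 N. Pads are 22 mm wide; open, the fingers measure 114 mm over their backs; the gripper's body (76 mm by 85 mm) begins 54 mm behind the grasp point. The pads swing forward as they close: fully open they stand 13 mm farther back than shut.
Start: joints at [-1.401, 0.313, 0.046, 1.304, 0, 1.431], TCP at [0.175, -0.548, 0.239] pointing down, gripper open.
Joint ranges: [-2.76, 2.76], [-0.86, 1.69], [-1.03, 1.26], [-2.2, 2.34], [-1.47, 1.5], [-3.14, 3.14]. Speed limits (rad/s): [2.57, 2.57, 3.14, 3.14, 3.14, 3.14].

### API

Orientations are given as [roll, pitch, yaw] about the fixed x, y, z axes, in that order (R = Rz(yaw) Ry(pitch) Rx(roll)).
In Python, from bench import ctrl, camera, calibration, job_done gives the robot as it stands.
- The arm moves only by the tool play_rows, never from a script. Its argument "motion" is a list of rows, each a list of 3 entries, a list of its own where there are three numbers: the shift along the tool's x, y, z in mm, then the turn, a rotation vector about the tool's x, y, z in degrees, then the opening in per cent of the stroke, from 0 (shut) to 100 (fully open). In form: [[[tx, ty, tz], [wx, wy, wz], hand], ...]. A call has 1 to 8 rows; each row shifts and turns the commanded pose from where the row before left it, along the tool's axes as they then stand; what a row does not reach is not made up. A row lasts 1/10 s, in which the tool goes at most 50 mm and 8.59 degrees, less where a joint would pass 70% of its speed; a pose out of reach is approached as far as the arm can. A call with a gripper value outside its range is refused whole. The fingers move at their own pace and stop on an object; "newtons" is the grip in N (left out, the last holds). Time passes only in rows, so rows that do not move let the fingers close. It gives the time, the measured TCP pose, the force, the opening and the grip force at its end, in the units of the state.
- ctrl.sense(): the state, without advancing time (a new reading comes with each control period).
- camera(name): name is "side" or "top" or "wrist"; returns (picture, depth): 480x640x3 uint8, red, green, blue; 480x640 float32, m along the optical axis (not along the pixel's ray), 0 where there is no reading.
- calibration(name): a dict with "fx", "fy", "cx", "cy" (pixels), "R" (3x3) and "t" (3): a world point X has camera coordinates R X + t. Camera axes: x right, y down, z forward; pixel columns grow to the right and rows downward; lengths in m; the calibration is good to about 2 mm. A picture is of the moment at which its call begins: read the wrist's pose just before it. calibration takes no time and is no camera call; for the wrist camera it gives the pose at the moment of the call.
- job_done(): hands the job in; it is judged then, once.
The state is a dict: "time": time; "joint_pos": joint angles; "qd": joint speeds; "joint_torque": joint torques, N m; "ee_pos": TCP position; "eef_rot": TCP orientation; "force": force on the tool from outside, world axes, zero at the start; "wrist_torque": the same for the moment, N m; "gripper_width": opening from 0.0 (shut) to 1.0 (fully open); "grip_force": force on a finger pad.
Only numpy, scipy, OpenCV 4.12 (cv2) and the standard library are available. Lean on these libraries where they do the work, as an engineer would, in place of code of your own. Each camera call takes 0.05 s, during which the arm holds its last target. There are 200 camera calls.

## Working session

There is one attempt and no reset: what is moved stays moved. The work goes in short steps, Python scripts to look and compute and a tool call to move; the robot and the scene stay as the last step left them, time stands still between calls to the robot, and variables do not carry over. Pictures are saved under pics/ and viewed, at most 14 in all, crops included, and the job is handed in when it is done.

Besides the shell and the picture viewer there is one more tool, called after "Request:" as a command line: name --argument value ..., lists and objects as JSON in quotes. play_rows: Moves the arm, as the interface text tells. Its arguments: {"type":"object","properties":{"motion":{"type":"array","items":{"type":"array"}},"newtons":{"type":"number"}},"required":["motion"]}

```bash
mkdir -p pics; ls; cat > h.py <<'E'
import numpy as np, cv2
from bench import ctrl, camera, calibration, job_done
def snap(n,f):
    c=calibration(n); p,d=camera(n); cv2.imwrite('pics/'+f+'.png',p[:,:,::-1]); np.savez('pics/'+f+'.npz',p=p,d=d,**{k:np.array(v) for k,v in c.items()}); return p,d,c
def ray(c,u,v,z):
    R=np.array(c['R']);t=np.array(c['t']);o=-R.T@t
    d=R.T@np.array([(u-c['cx'])/c['fx'],(v-c['cy'])/c['fy'],1.])
    return o+d*(z-o[2])/d[2]
def cloud(c,d):
    v,u=np.mgrid[:480,:640]; P=np.stack([(u-c['cx'])/c['fx']*d,(v-c['cy'])/c['fy']*d,d],-1)-np.array(c['t'])
    return P@np.array(c['R'])
E
python3 - <<'E'
from h import *
s=ctrl.sense();print(s)
for n in ('top','side'):
    p,d,c=snap(n,n+'0');print(c)
E
```

```text
pics
{'time': 0.0, 'joint_pos': array([-1.40060460e+00,  3.14045427e-01,  4.49651836e-02,  1.30357384e+00,
       -2.49556061e-05,  1.43117724e+00]), 'qd': array([-0.00043541, -0.00107194,  0.0011726 , -0.00268126,  0.00099657,
        0.00069524]), 'joint_torque': array([-4.48909332e-04, -4.80628395e+01,  2.98530668e+01,  1.95503508e-02,
       -1.10545359e-04, -3.03829793e-06]), 'ee_pos': array([ 0.17519419, -0.54714305,  0.23837758]), 'eef_rot': array([-3.13974950e+00, -2.33823472e-04,  3.09810614e-01]), 'force': array([-0.00925134,  0.59793343, -0.63811629]), 'wrist_torque': array([-0.01080652, -0.0377664 , -0.01191323]), 'grip_force': 0.0, 'gripper_width': 1.0022639423587816}
{'fx': 612.9933284037637, 'fy': 612.9933284037637, 'cx': 320.9569025790227, 'cy': 234.49723915559457, 'R': array([[-0.14525064, -0.98936763, -0.00734476],
       [-0.78171366,  0.11930881, -0.61211858],
       [ 0.6064866 , -0.08316912, -0.79073188]]), 't': array([0.02445381, 0.50392488, 1.82266419])}
{'fx': 439.61345676165666, 'fy': 439.61345676165666, 'cx': 320.1104085283451, 'cy': 235.88399146889344, 'R': array([[ 9.82486584e-01, -1.86332181e-01, -6.56122689e-04],
       [-7.99023456e-02, -4.18120348e-01, -9.04870703e-01],
       [ 1.68332193e-01,  8.89075752e-01, -4.25686011e-01]]), 't': array([-0.58532148,  0.09944417,  1.58020532])}
```

View pics/top0.png

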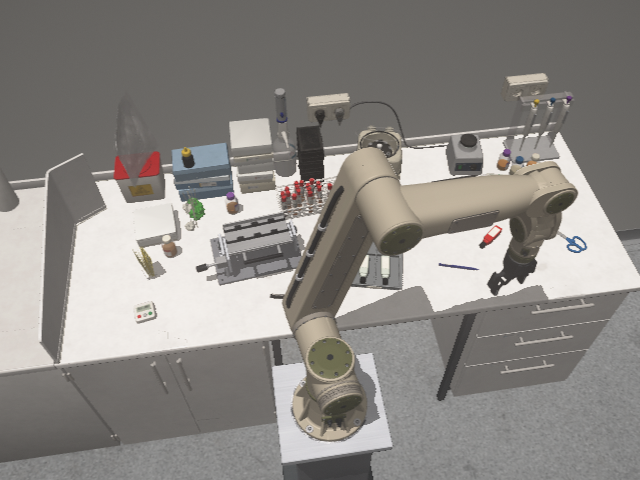

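View pics/side0.png

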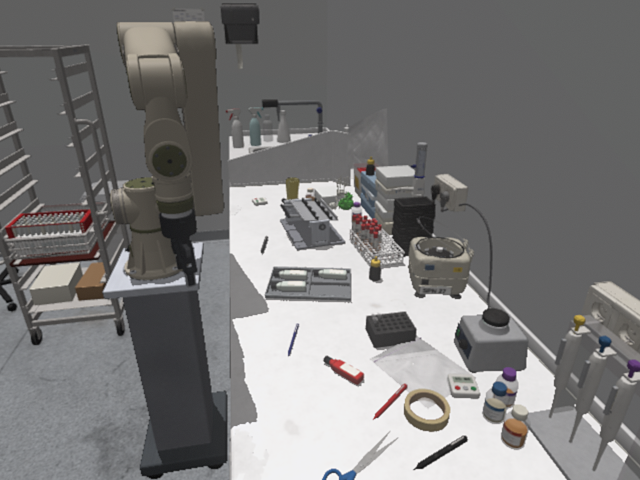

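Top view: rack about (255,245), knob at (202,268), marker at (277,296), and the bin at (380,268) is partly hidden by the arm. Side view: bin at (310,283) with three whitish bottles at (293,273), (333,273) and (291,286). The red look-alike at (342,370) lies well away from the bin and I will leave it alone. I'll enlarge the rack and the bin.

```bash
python3 - <<'E'
from h import *
t=cv2.imread('pics/top0.png')[200:310,180:320];s=cv2.imread('pics/side0.png')[185:305,255:365]
a=cv2.resize(t,(560,440),interpolation=cv2.INTER_CUBIC);b=cv2.resize(t,(1,1))
cv2.imwrite('pics/c1.png',cv2.resize(t,(770,605-5),interpolation=cv2.INTER_CUBIC))
cv2.imwrite('pics/c2.png',cv2.resize(s,(550,600),interpolation=cv2.INTER_CUBIC))
E
```

```text
(no output)
```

View pics/c1.png

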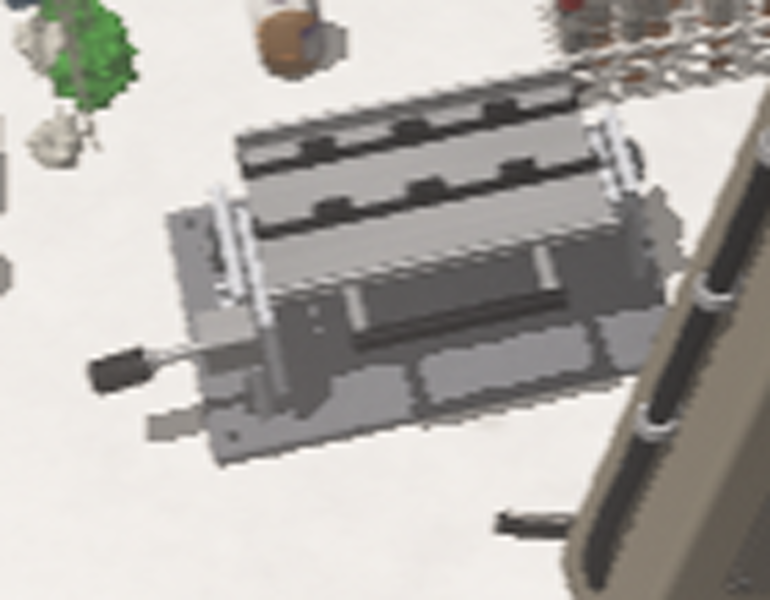

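View pics/c2.png

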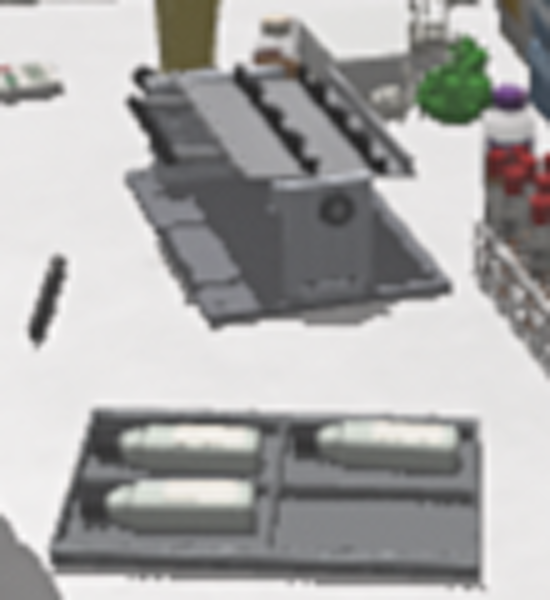

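```bash
python3 - <<'E'
from h import *
np.set_printoptions(precision=4,suppress=True)
T=calibration('top');S=calibration('side')
f=lambda c,u,v,z,n:print(n,ray(c,u,v,z))
t=lambda u,v:(180+u/5.5,200+v/5.4545)
s=lambda u,v:(255+u/5,185+v/5)
f(T,*t(170,212),.008,'RL');f(T,*t(220,462),.008,'FL')
f(S,*s(210,322),.004,'FR');f(S,*s(450,290),.004,'RR');f(S,*s(130,178),.008,'FL')
f(T,*t(120,370),.085,'knob')
f(T,*t(360,340),.085,'barL');f(T,*t(565,297),.085,'barR')
for n,(u,v),z in [('binNL',(52,572),0),('NR',(480,584),0),('FRtop',(482,418),.016),('FLtop',(95,408),.016),('NLt',(55,555),.016),('NRt',(480,568),.016)]: f(S,*s(u,v),z,n)
for n,(u,v) in dict(b1=(262,465),b1c=(90,440),b2=(250,515),b2c=(85,495),b3=(460,450),b3c=(295,440)).items(): f(S,*s(u,v),.015,n)
# depth based
for n,c in (('top',T),('side',S)):
    z=np.load(f'pics/{n}0.npz');P=cloud(c,z['d']);
    if n=='top':
        for u,v in [(202,268),(226,243),(213,240)]: print(n,u,v,P[v,u])
E
```

```text
RL [0.6679 0.3248 0.008 ]
FL [0.467  0.3014 0.008 ]
FR [0.508  0.0091 0.004 ]
RR [0.7004 0.0287 0.004 ]
FL [0.4772 0.2884 0.008 ]
knob [0.4906 0.3496 0.085 ]
barL [0.4912 0.2055 0.085 ]
barR [0.5047 0.0795 0.085 ]
binNL [ 0.3643 -0.3052  0.    ]
NR [ 0.623  -0.3681  0.    ]
FRtop [ 0.6686 -0.1939  0.016 ]
FLtop [ 0.4082 -0.1299  0.016 ]
NLt [ 0.3666 -0.3111  0.016 ]
NRt [ 0.621  -0.3744  0.016 ]
b1 [ 0.5099 -0.2263  0.015 ]
b1c [ 0.4008 -0.1718  0.015 ]
b2 [ 0.4924 -0.2863  0.015 ]
b2c [ 0.3912 -0.2422  0.015 ]
b3 [ 0.6437 -0.2318  0.015 ]
b3c [ 0.5372 -0.1978  0.015 ]
top 202 268 [0.4961 0.3503 0.0763]
top 226 243 [0.5568 0.2625 0.1169]
top 213 240 [0.6531 0.3163 0.0189]
```

Crops: rack at yaw about +0.12 with the front of the tray raised; bar at crop (460,320), knob at (120,370). The bin holds three whitish bottles with their caps to the bin's -x and one empty compartment. These fit the description; the red bottle outside the bin doesn't. Next I move over the rack for a closer look.

```bash
cat >> h.py <<'E'
from scipy.spatial.transform import Rotation as Ro
def plan(pos,yaw,hand,vmax=50,rpy=None,n=None):
    s=ctrl.sense();p0=np.array(s['ee_pos']);r0=Ro.from_euler('xyz',s['eef_rot'])
    r1=Ro.from_euler('xyz',rpy if rpy is not None else [np.pi,0,yaw])
    w=(r0.inv()*r1).as_rotvec();D=(np.array(pos)-p0)*1000
    n=n or max(int(np.ceil(np.linalg.norm(D)/vmax)),int(np.ceil(np.degrees(np.linalg.norm(w))/8.4)),1)
    rows=[]
    for i in range(n):
        r=r0*Ro.from_rotvec(w*i/n); rows.append([[round(float(a)) if abs(a)>20 else round(float(a),1) for a in r.inv().apply(D/n)],[round(float(a),1) for a in np.degrees(w/n)],hand])
    print('from',p0.round(4),s['eef_rot'].round(3),'total',r0.inv().apply(D).round(1),'n',n)
    for k in range(0,n,8): print(str(rows[k:k+8]).replace(' ',''))
E
python3 -c "
from h import *
plan([.43,.17,.34],1.686,100)"
```

```text
from [ 0.1752 -0.5472  0.2385] [-3.14 -0.    0.31] total [ 461.3 -605.5 -100.4] n 16
[[[29,-38,-6.3],[-0.0,-0.0,-4.9],100],[[32,-35,-6.3],[-0.0,-0.0,-4.9],100],[[35,-32,-6.3],[-0.0,-0.0,-4.9],100],[[38,-29,-6.3],[-0.0,-0.0,-4.9],100],[[40,-26,-6.3],[-0.0,-0.0,-4.9],100],[[42,-22,-6.3],[-0.0,-0.0,-4.9],100],[[44,-18.7,-6.3],[-0.0,-0.0,-4.9],100],[[45,-14.9,-6.3],[-0.0,-0.0,-4.9],100]]
[[[46,-10.9,-6.3],[-0.0,-0.0,-4.9],100],[[47,-6.9,-6.3],[-0.0,-0.0,-4.9],100],[[47,-2.8,-6.3],[-0.0,-0.0,-4.9],100],[[48,1.3,-6.3],[-0.0,-0.0,-4.9],100],[[47,5.3,-6.3],[-0.0,-0.0,-4.9],100],[[47,9.4,-6.3],[-0.0,-0.0,-4.9],100],[[46,13.4,-6.3],[-0.0,-0.0,-4.9],100],[[44,17.2,-6.3],[-0.0,-0.0,-4.9],100]]
```

Request:
play_rows --motion '[[[29,-38,-6],[0,0,-4.9],100],[[32,-35,-6],[0,0,-4.9],100],[[35,-32,-6],[0,0,-4.9],100],[[38,-29,-6],[0,0,-4.9],100],[[40,-26,-6],[0,0,-4.9],100],[[42,-22,-6],[0,0,-4.9],100],[[44,-19,-6],[0,0,-4.9],100],[[45,-15,-6],[0,0,-4.9],100]]'

```text
time: 0.9
ee_pos: [0.3042, -0.1873, 0.2873]
eef_rot: [3.141, -0.0, 0.997]
force: [1.7, 0.4, 0.7]
gripper_width: 0.996
grip_force: 0.0
```

Request:
play_rows --motion '[[[46,-11,-6],[0,0,-4.9],100],[[47,-7,-6],[0,0,-4.9],100],[[47,-3,-6],[0,0,-4.9],100],[[48,1,-6],[0,0,-4.9],100],[[47,5,-6],[0,0,-4.9],100],[[47,9,-6],[0,0,-4.9],0],[[46,13,-6],[0,0,-4.9],0],[[44,17,-6],[0,0,-4.9],0]]'

```text
time: 1.7
ee_pos: [0.4316, 0.171, 0.3353]
eef_rot: [-3.141, 0.0, 1.682]
force: [0.5, -1.3, 0.9]
gripper_width: 0.519
grip_force: 0.0
```

```bash
python3 -c "
from h import *
s=ctrl.sense();print(s['ee_pos'],s['eef_rot'],s['joint_pos'])
p,d,c=snap('wrist','w1');snap('top','top1');print(-c['R'].T@c['t'],c['R'],c['fx'])
cv2.imwrite('pics/w1b.png',np.vstack([cv2.resize(cv2.imread('pics/w1.png'),(640,480)),])) "
```

```text
[0.43157752 0.17100527 0.33527335] [-3.14143639e+00  3.29122057e-04  1.68237104e+00] [ 2.04258959e-01  8.59617155e-02 -4.96319342e-03  1.48005747e+00
 -3.13246960e-04  1.66348063e+00]
[0.42286974 0.25318893 0.46928094] [[ 9.93741951e-01  1.11699943e-01 -2.39449205e-04]
 [ 1.05830997e-01 -9.40838635e-01  3.21904430e-01]
 [ 3.57314234e-02 -3.19915278e-01 -9.46772138e-01]] 341.94883462111244
```

View pics/w1.png

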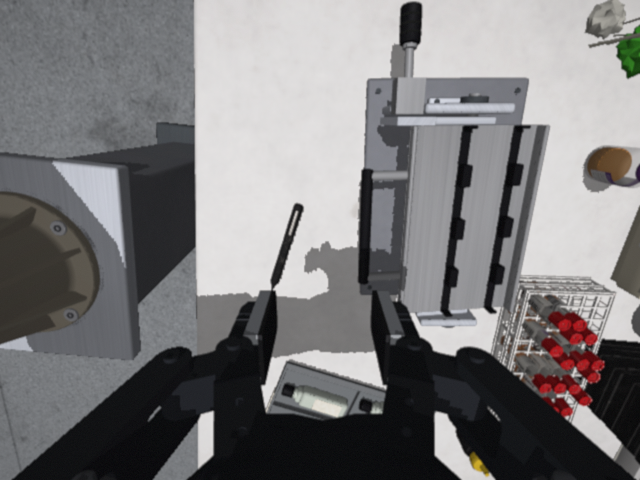

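Wrist view: knob at (411,22), bar from (367,170) to (364,293), base's left corners at (369,79) and (528,79), and the tray tilted with its front up.

```bash
python3 - <<'E'
from h import *
np.set_printoptions(precision=4,suppress=True)
z=np.load('pics/w1.npz');c={k:z[k] for k in('fx','fy','cx','cy','R','t')};P=cloud(c,z['d']);p=z['p'].astype(int)
for n,(u,v) in dict(kn=(411,22),knN=(411,38),knF=(411,8),bushtop=(408,95),barT=(366,175),barM=(365,230),barB=(363,288),baseL1=(372,83),baseL2=(525,83),trayF=(412,215),trayR=(545,215)).items(): print(n,P[v,u])
a=ray(c,369,79,.012);b=ray(c,528,78.5,.012);print('corners',a,b,np.arctan2(*(b-a)[[1,0]]),np.linalg.norm(b-a))
# rod/bar masks
m=(p.max(2)<60)
mm=m.copy();mm[:, :358]=0;mm[:,373:]=0;mm[:168]=0;mm[298:]=0
Q=P[mm];Q=Q[(Q[:,2]>.06)];print('bar',len(Q),Q.mean(0),Q.max(0),np.polyfit(Q[:,1],Q[:,0],1))
mm=m.copy();mm[50:]=0;mm[:,:395]=0;mm[:,430:]=0
Q=P[mm];Q=Q[Q[:,2]>.05];print('knob',len(Q),Q.mean(0),Q.min(0),Q.max(0),np.polyfit(Q[:,1],Q[:,0],1))
# top view after: knob, corners region
E
```

```text
kn [0.4973 0.352  0.0869]
knN [0.4995 0.3379 0.0896]
knF [0.4956 0.3644 0.084 ]
bushtop [0.5042 0.2857 0.0995]
barT [0.4721 0.2044 0.1171]
barM [0.4797 0.1461 0.1183]
barB [0.5081 0.0224 0.0097]
baseL1 [0.4773 0.3021 0.0099]
baseL2 [0.6628 0.3227 0.0131]
trayF [0.5295 0.166  0.1093]
trayR [0.7489 0.1609 0.0009]
corners [0.4727 0.3059 0.012 ] [0.6656 0.3281 0.012 ] 0.11478305575862165 0.19416291222862828
bar 1221 [0.4788 0.1501 0.1204] [0.4945 0.2532 0.4693] [-0.1369  0.4993]
knob 778 [0.497  0.3513 0.0861] [0.4229 0.2532 0.0748] [0.5091 0.3697 0.4693] [0.1559 0.4422]
```

```bash
python3 -c "
from h import *
plan([.479,.150,.14],1.688,0)"
```

```text
from [0.4328 0.1734 0.3348] [ 3.141e+00 -1.000e-03  1.686e+00] total [-28.8  43.1 194.8] n 5
[[[-5.8,8.6,39],[0.0,-0.0,-0.0],0],[[-5.8,8.6,39],[0.0,-0.0,-0.0],0],[[-5.7,8.6,39],[0.0,-0.0,-0.0],0],[[-5.7,8.6,39],[0.0,-0.0,-0.0],0],[[-5.7,8.6,39],[0.0,-0.0,-0.0],0]]
```

Request:
play_rows --motion '[[[-7,11,45],[0,0,0],0],[[-7,11,45],[0,0,0],0],[[-7,11,45],[0,0,0],0],[[-7,10,40],[0,0,0],0],[[0,0,15],[0,0,0],0],[[0,0,5],[0,0,0],0]]'

```text
time: 2.4
ee_pos: [0.4753, 0.1445, 0.1375]
eef_rot: [-3.136, 0.0, 1.677]
force: [-0.5, 0.5, 0.2]
gripper_width: 0.003
grip_force: 0.0
```

Request:
play_rows --motion '[[[0,0,3],[0,0,0],0],[[0,0,3],[0,0,0],0],[[0,0,3],[0,0,0],0],[[0,0,3],[0,0,0],0],[[0,0,3],[0,0,0],0],[[0,0,3],[0,0,0],0],[[0,0,2],[0,0,0],0]]'

```text
time: 3.1
ee_pos: [0.4769, 0.1456, 0.1202]
eef_rot: [-3.141, 0.0, 1.678]
force: [-1.9, -0.5, 2.4]
gripper_width: -0.002
grip_force: 1.6
```

Request:
play_rows --motion '[[[0,0,2],[0,0,0],0],[[0,0,2],[0,0,0],0],[[0,0,2],[0,0,0],0],[[0,0,1],[0,0,0],0],[[0,0,0],[0,0,0],0]]'

```text
time: 3.6
ee_pos: [0.4776, 0.1455, 0.113]
eef_rot: [3.141, 0.0, 1.678]
force: [-0.3, 0.2, -0.1]
gripper_width: -0.001
grip_force: 0.0
```

Request:
play_rows --motion '[[[0,0,2],[0,0,0],0],[[0,0,1],[0,0,0],0],[[0,0,1],[0,0,0],0],[[0,0,1],[0,0,0],0],[[0,0,0],[0,0,0],0]]'

```text
time: 4.1
ee_pos: [0.478, 0.1456, 0.1121]
eef_rot: [3.138, 0.0, 1.678]
force: [-11.7, -1.1, 30.0]
gripper_width: 0.001
grip_force: 15.1
```

```bash
python3 - <<'E'
from h import *
np.set_printoptions(precision=4,suppress=True)
T=calibration('top')
for u,v,z in [(169,240,.06),(168,255,0),(147,262,.03),(145,312,.01)]: print(ray(T,u,v,z))
P=cloud(T,np.load('pics/top1.npz')['d']);print(P[236:258:3,168])
plan([.478,.146,.20],1.688,0);
E
```

```text
[0.6439 0.4627 0.06  ]
[0.6251 0.4782 0.    ]
[0.5831 0.5434 0.03  ]
[0.3957 0.5494 0.01  ]
[[0.642  0.4611 0.0848]
 [0.6308 0.4616 0.0824]
 [0.6173 0.4614 0.083 ]
 [0.6137 0.4637 0.0711]
 [0.6115 0.4665 0.0573]
 [0.61   0.4695 0.0425]
 [0.6143 0.4741 0.0199]
 [0.6103 0.4765 0.008 ]]
from [0.478  0.1456 0.1121] [3.138 0.    1.678] total [  0.4   0.3 -87.9] n 2
[[[0.2,0.2,-44],[0.1,0.0,-0.3],0],[[0.2,0.1,-44],[0.1,0.0,-0.3],0]]
```

Request:
play_rows --motion '[[[0,0,-45],[0,0,0],0],[[40,5,-40],[0,0,0],0],[[49,8,0],[0,0,0],0],[[49,8,0],[0,0,0],0],[[49,8,0],[0,0,0],0],[[49,8,0],[0,0,0],0],[[11,3,40],[0,0,0],0],[[0,0,40],[0,0,0],0]]'

```text
time: 4.9
ee_pos: [0.4923, 0.3945, 0.1085]
eef_rot: [3.136, -0.003, 1.682]
force: [0.1, -1.8, -0.2]
gripper_width: -0.001
grip_force: 0.0
```

Request:
play_rows --motion '[[[0,0,30],[0,0,0],0],[[0,0,8],[0,0,-0.5],0],[[0,0,0],[0,0,0],0]]'

```text
time: 5.2
ee_pos: [0.4899, 0.3901, 0.0691]
eef_rot: [-3.139, 0.001, 1.687]
force: [0.2, 0.1, 0.4]
gripper_width: 0.002
grip_force: 0.0
```

Request:
play_rows --motion '[[[-2,0,-9],[0,0,0],0],[[-5,0,0],[0,0,0],0],[[-5,0,0],[0,0,0],0],[[-5,0,0],[0,0,0],0],[[-5,0,0],[0,0,0],0],[[-5,0,0],[0,0,0],0],[[-4,0,0],[0,0,0],0],[[0,0,0],[0,0,0],0]]'

```text
time: 6.0
ee_pos: [0.4969, 0.3701, 0.0854]
eef_rot: [3.131, -0.022, 1.692]
force: [-4.8, 27.3, 11.2]
gripper_width: -0.0
grip_force: 14.0
```

Request:
play_rows --motion '[[[15,0,0],[0,0,0],0],[[10,0,-20],[0,0,0],0],[[0,0,-45],[0,0,0],0],[[-20,0,-45],[0,0,0],0],[[-10,0,0],[0,0,0],0],[[0,0,0],[0,0,0],0]]'

```text
time: 6.6
ee_pos: [0.4961, 0.3538, 0.1918]
eef_rot: [3.138, -0.001, 1.685]
force: [0.3, 0.5, -0.8]
gripper_width: -0.004
grip_force: 0.0
```

```bash
python3 -c "
from h import *
print(ctrl.sense()['ee_pos'])
p,d,c=snap('wrist','w2')"
```

```text
[0.49608592 0.35380527 0.19181909]
```

View pics/w2.png

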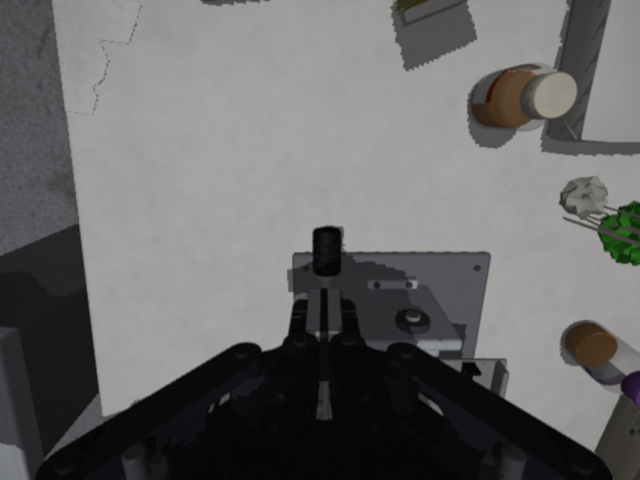

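The knob at (327,250) stands just outside the base edge (corners (292,253) and (490,253)). I'll measure how far the pin went in.

```bash
python3 - <<'E'
from h import *
np.set_printoptions(precision=4,suppress=True)
z=np.load('pics/w2.npz');c={k:z[k] for k in('fx','fy','cx','cy','R','t')};P=cloud(c,z['d'])
a=ray(c,292,253,.012);b=ray(c,490,253,.012);print(a,b,np.arctan2(*(b-a)[[1,0]]))
for v in range(226,292,5): print(v,P[v,327])
R=np.array([[np.cos(.117),-np.sin(.117)],[np.sin(.117),np.cos(.117)]])
O=np.array([.590,.161])
for q in (P[230,327],P[250,327],P[270,327],a,b): print((q[:2]-O)@R)
E
```

```text
[0.471  0.3088 0.012 ] [0.6654 0.3309 0.012 ] 0.11280235476031351
226 [0.4991 0.3584 0.0713]
231 [0.4988 0.3595 0.0874]
236 [0.4991 0.3564 0.0897]
241 [0.4996 0.3526 0.0896]
246 [0.5    0.3488 0.0901]
251 [0.5005 0.3448 0.0898]
256 [0.5008 0.3417 0.0919]
261 [0.5014 0.3374 0.0911]
266 [0.5018 0.3335 0.0915]
271 [0.5023 0.3296 0.0918]
276 [0.5027 0.3257 0.092 ]
281 [0.4866 0.4358 0.3259]
286 [0.5041 0.3144 0.0861]
291 [0.4969 0.3644 0.1897]
[-0.0674  0.2078]
[-0.0674  0.1939]
[-0.0675  0.1786]
[-0.1009  0.1607]
[0.0947 0.1599]
```

Request:
play_rows --motion '[[[-12,3,0],[0,0,0],60],[[0,0,0],[0,0,0],60],[[0,0,0],[0,0,0],60],[[0,0,40],[0,0,0],60],[[0,0,40],[0,0,0],60],[[0,0,30],[0,0,0],60],[[0,0,10],[0,0,0],60],[[0,0,0],[0,0,0],60]]'

```text
time: 7.45
ee_pos: [0.4977, 0.3428, 0.0676]
eef_rot: [-3.138, 0.001, 1.687]
force: [-0.7, 0.9, 0.0]
gripper_width: 0.605
grip_force: 0.0
```

Request:
play_rows --motion '[[[0,0,0],[0,0,0],0],[[0,0,0],[0,0,0],0],[[0,0,0],[0,0,0],0],[[0,0,0],[0,0,0],0],[[0,0,0],[0,0,0],0]]' --newtons 60

```text
time: 7.95
ee_pos: [0.5004, 0.344, 0.071]
eef_rot: [3.138, -0.001, 1.687]
force: [1.7, 1.3, 5.2]
gripper_width: 0.237
grip_force: 58.8
```

Request:
play_rows --motion '[[[0,0,-3],[0,0,0],0],[[-3,0,0],[0,0,0],0],[[-3,0,0],[0,0,0],0],[[-3,0,0],[0,0,0],0],[[0,0,0],[0,0,0],0]]'

```text
time: 8.45
ee_pos: [0.5008, 0.3346, 0.0728]
eef_rot: [3.14, -0.001, 1.687]
force: [2.2, 3.7, 1.1]
gripper_width: 0.237
grip_force: 59.0
```

Moving freely; I continue until home.

Request:
play_rows --motion '[[[-3,0,0],[0,0,0],0],[[-3,0,0],[0,0,0],0],[[-3,0,0],[0,0,0],0],[[0,0,0],[0,0,0],0]]'

```text
time: 8.85
ee_pos: [0.5018, 0.3272, 0.0734]
eef_rot: [3.14, -0.004, 1.688]
force: [0.5, 9.0, 4.0]
gripper_width: 0.238
grip_force: 59.2
```

Request:
play_rows --motion '[[[-3,0,0],[0,0,0],0],[[-3,0,0],[0,0,0],0],[[-2,0,0],[0,0,0],0],[[0,0,0],[0,0,0],0]]'

```text
time: 9.25
ee_pos: [0.5017, 0.3269, 0.0738]
eef_rot: [3.139, -0.019, 1.693]
force: [-3.9, 33.7, -2.3]
gripper_width: 0.232
grip_force: 58.9
```

Request:
play_rows --motion '[[[0,0,0],[0,0,0],60],[[0,0,0],[0,0,0],60],[[0,0,-20],[0,0,0],60],[[0,0,-40],[0,0,0],60],[[0,0,-40],[0,0,0],60],[[-20,-5,-40],[0,0,0],60],[[-40,-10,-40],[0,0,0],60],[[-40,-15,-40],[0,0,0],60]]'

```text
time: 10.05
ee_pos: [0.4855, 0.2239, 0.2823]
eef_rot: [-3.14, 0.002, 1.687]
force: [0.4, -0.6, 0.2]
gripper_width: 0.598
grip_force: 0.0
```

Request:
play_rows --motion '[[[-45,-15,-20],[0,0,0],60],[[-10,-15,-20],[0,0,0],60],[[0,0,0],[0,0,0],60]]'

```text
time: 10.35
ee_pos: [0.4623, 0.1666, 0.3237]
eef_rot: [3.139, 0.001, 1.683]
force: [0.3, 0.2, 1.1]
gripper_width: 0.599
grip_force: 0.0
```

```bash
python3 -c "
from h import *
print(ctrl.sense()['ee_pos'])
p,d,c=snap('wrist','w3')"
```

```text
[0.46227191 0.16658429 0.32373866]
```

View pics/w3.png

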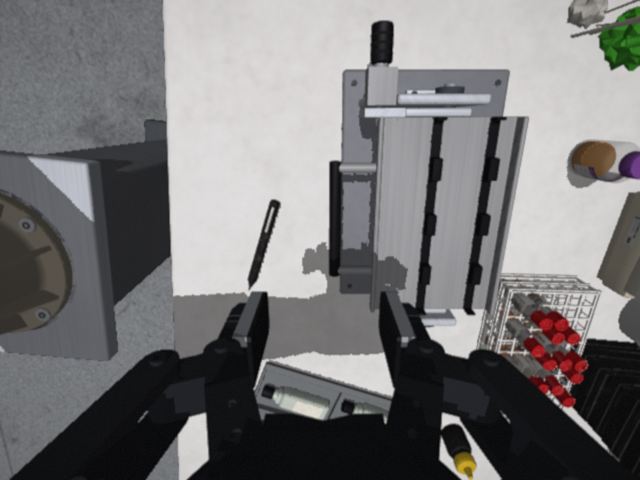

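Pin home: the knob at (381,42) sits against the bush. Teeth: front comb (436,168), (430,222), (424,273); rear comb (492,167), (482,222), (474,272).

```bash
python3 - <<'E'
from h import *
np.set_printoptions(precision=4,suppress=True)
z=np.load('pics/w3.npz');c={k:z[k] for k in('fx','fy','cx','cy','R','t')};P=cloud(c,z['d']);p=z['p'].max(2)
Pt=np.zeros((480,640,3))
m=((p<70)&(P[:,:,2]>.113)&(P[:,:,2]<.125)).astype(np.uint8);m[:,:405]=0;m[:110]=0;m[320:]=0
n,l,st,ce=cv2.connectedComponentsWithStats(m)
for i in range(1,n):
    if st[i,4]>25: q=P[l==i];print(st[i],ce[i].round(1),np.median(q,0))
r=[[ray(c,u,v,.117) for u,v in L] for L in ([(436,168),(430,222),(424,273)],[(492,167),(482,222),(474,272)])]
r=np.array(r);print(r);A=r.mean(1);print(A, 'yaw', [np.arctan2(-(a[0]-a[2])[0],(a[0]-a[2])[1]) for a in r])
K=[P[v,381] for v in(25,42,60)];print('knob',K)
E
```

```text
[437 117  10   3  28] [441.5 118. ] [0.5648 0.2624 0.1157]
[496 117  10   3  30] [500.5 118. ] [0.6201 0.2687 0.1163]
[516 126   6  28  34] [518.6 139.6] [0.6441 0.2516 0.1138]
[486 157  14  24 241] [492.4 169. ] [0.6253 0.2213 0.1164]
[430 158  13  23 223] [436.1 169.1] [0.57   0.215  0.1159]
[425 214  11  22 193] [430.4 224.7] [0.5769 0.1577 0.1158]
[478 214  12  22 206] [483.7 224.3] [0.6318 0.1645 0.1163]
[420 265  11  20 168] [425.2 274.9] [0.5832 0.1    0.1158]
[471 265  11  20 181] [476.  274.6] [0.6387 0.1069 0.1163]
[[[0.5694 0.216  0.117 ]
  [0.5752 0.1608 0.117 ]
  [0.581  0.1029 0.117 ]]

 [[0.6241 0.2231 0.117 ]
  [0.629  0.1668 0.117 ]
  [0.6352 0.1101 0.117 ]]]
[[0.5752 0.1599 0.117 ]
 [0.6294 0.1667 0.117 ]] yaw [np.float64(0.10282965365544103), np.float64(0.09777449803828919)]
knob [array([0.4981, 0.3378, 0.0912]), array([0.5003, 0.3236, 0.0927]), array([0.5029, 0.3086, 0.0921])]
```

```bash
python3 -c "
from h import *
plan([.595,-.235,.34],2.90,60)"
```

```text
from [0.4628 0.1677 0.322 ] [3.140e+00 1.000e-03 1.684e+00] total [-415.    85.9  -17.5] n 9
[[[-46,9.5,-1.9],[0.0,0.0,-7.7],60],[[-47,3.3,-2.0],[0.0,0.0,-7.7],60],[[-47,-3.1,-2.0],[0.0,0.0,-7.7],60],[[-46,-9.4,-2.0],[0.0,0.0,-7.7],60],[[-44,-15.5,-2.0],[0.0,0.0,-7.7],60],[[-42,-21,-2.0],[0.0,0.0,-7.7],60],[[-39,-27,-2.0],[0.0,0.0,-7.7],60],[[-35,-32,-2.0],[0.0,0.0,-7.7],60]]
[[[-30,-36,-2.0],[0.0,0.0,-7.7],60]]
```

Request:
play_rows --motion '[[[-46,9,-2],[0,0,-7.7],60],[[-47,3,-2],[0,0,-7.7],60],[[-47,-3,-2],[0,0,-7.7],60],[[-46,-9,-2],[0,0,-7.7],60],[[-44,-16,-2],[0,0,-7.7],60],[[-42,-21,-2],[0,0,-7.7],60],[[-39,-27,-2],[0,0,-7.7],60],[[-35,-32,-2],[0,0,-7.7],60]]'

```text
time: 11.2
ee_pos: [0.576, -0.1871, 0.3345]
eef_rot: [-3.141, -0.003, 2.756]
force: [0.8, 0.5, 0.1]
gripper_width: 0.598
grip_force: 0.0
```

Request:
play_rows --motion '[[[-30,-36,-2],[0,0,-7.7],60],[[0,0,0],[0,0,0],60]]'

```text
time: 11.4
ee_pos: [0.5907, -0.2356, 0.3338]
eef_rot: [-3.141, -0.005, 2.881]
force: [1.6, 0.5, -0.6]
gripper_width: 0.604
grip_force: 0.0
```

```bash
python3 -c "
from h import *
print(ctrl.sense()['ee_pos'],ctrl.sense()['eef_rot'])
p,d,c=snap('wrist','w4')"
```

```text
[ 0.59067418 -0.23564329  0.33378875] [-3.14091587 -0.0048653   2.88145889]
```

View pics/w4.png

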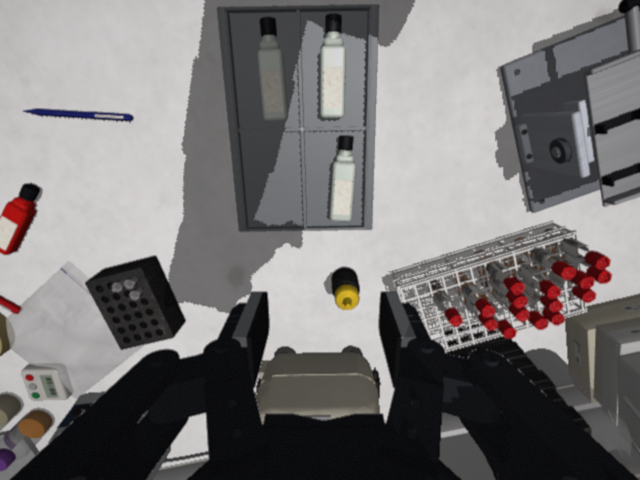

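Three whitish bottles in the bin at (270,70), (333,65) and (342,178), caps up in the image (bin -x). The fourth compartment is empty, and the red look-alike at (18,215) lies outside. I'll measure all three now.

```bash
cat > bot.py <<'E'
from h import *
np.set_printoptions(precision=4,suppress=True)
def bottles(f,zlo,zhi,roi):
    z=np.load(f'pics/{f}.npz');c={k:z[k] for k in('fx','fy','cx','cy','R','t')};P=cloud(c,z['d'])
    m=((P[:,:,2]>zlo)&(P[:,:,2]<zhi)).astype(np.uint8);a=np.zeros_like(m);u0,u1,v0,v1=roi;a[v0:v1,u0:u1]=1
    m=cv2.morphologyEx(m*a,cv2.MORPH_OPEN,np.ones((3,3)))
    n,l,st,ce=cv2.connectedComponentsWithStats(m);out=[]
    for i in range(1,n):
        if st[i,4]<400: continue
        q=P[l==i];xy=q[:,:2].astype(np.float32);(cx,cy),(w,h),an=cv2.minAreaRect(xy)
        th=np.radians(an if w>h else an+90)
        e=np.array([np.cos(th),np.sin(th)]); e=-e if e[0]>0 else e   # to the cap (-x)
        s=xy@e; b=np.percentile(s,.5); nrm=np.array([-e[1],e[0]])
        t=(xy@nrm)[(s>b+8e-3)&(s<b+70e-3)]
        C=e*(b+.040)+nrm*(t.min()+t.max())/2
        print(ce[i].round(),'centre',C,'yaw',np.arctan2(e[1],e[0]).round(3),'len',round(s.max()-s.min(),4),'wid',round(float(t.max()-t.min()),4),'ztop',np.percentile(q[:,2],90))
E
python3 -c "
from bot import *
bottles('w4',.019,.045,(230,370,8,228))"
```

```text
[332.  71.] centre [ 0.4708 -0.193 ] yaw 2.878 len 0.1112 wid 0.0297 ztop 0.026303854302168823
[271.  74.] centre [ 0.4553 -0.2638] yaw 2.934 len 0.1114 wid 0.03 ztop 0.026236218355546688
[343. 182.] centre [ 0.6013 -0.2133] yaw 2.831 len 0.1107 wid 0.0301 ztop 0.02627334880195647
```

```bash
python3 - <<'E'
from bot import *
z=np.load('pics/w4.npz');c={k:z[k] for k in('fx','fy','cx','cy','R','t')};P=cloud(c,z['d'])
for (C,y) in (((.6013,-.2133),2.831),((.4708,-.193),2.878),((.4553,-.2638),2.934)):
    e=np.array([np.cos(y),np.sin(y)]);n=np.array([-e[1],e[0]])
    D=P[:,:,:2]-np.array(C);s=D@e;t=D@n
    for s0 in (-.011,.011):
        k=(abs(s-s0)<.003)&(abs(t)<.06)
        b=np.round(t[k]/.002).astype(int);zz=P[:,:,2][k]
        print(C,s0,' '.join(f'{2*i}:{1000*np.median(zz[b==i]):.0f}' for i in range(-30,31) if (b==i).any() and abs(i)>7))
plan([.6013,-.2133,.07],2.831,43)
E
```

```text
(0.6013, -0.2133) -0.011 -60:-1 -58:-1 -56:-1 -54:-1 -52:-1 -50:-1 -48:-0 -46:-1 -44:-1 -42:15 -40:15 -38:15 -36:16 -34:15 -32:15 -30:4 -28:4 -26:4 -24:3 -22:3 -20:4 -18:4 -16:6 16:4 18:3 20:3 22:3 24:3 26:4 28:3 30:3 32:3 34:3 36:3 38:4 40:4 42:3 44:3 46:3 48:3 50:353 52:13 54:2 56:3 58:3 60:4
(0.6013, -0.2133) 0.011 -60:-1 -58:-1 -56:-1 -54:-1 -52:-1 -50:-0 -48:-1 -46:-1 -44:-1 -40:15 -38:15 -36:15 -34:14 -32:16 -30:14 -28:411 -26:406 -24:399 -22:384 -20:381 -18:379 -16:380 16:408 18:408 20:408 22:409 24:409 26:409 28:409 30:409 32:408 34:409 36:407 38:404 40:400 42:3 44:3 46:3 48:383 50:362 52:369 54:367 56:369 58:379 60:378
(0.4708, -0.193) -0.011 -60:0 -58:-1 -56:-1 -54:13 -52:15 -50:15 -48:15 -46:15 -44:16 -42:12 -40:3 -38:3 -36:3 -34:3 -32:3 -30:4 -28:3 -26:3 -24:4 -22:4 -20:3 -18:4 -16:4 16:3 18:4 20:3 22:3 24:3 26:3 28:4 30:3 32:3 34:3 36:3 38:13 40:14 42:3 44:3 46:3 48:4 50:3 52:3 54:3 56:4 58:21 60:24
(0.4708, -0.193) 0.011 -60:-1 -58:-0 -56:-1 -52:15 -50:15 -48:15 -46:15 -44:15 -42:15 -40:3 -38:3 -36:3 -34:3 -32:3 -30:3 -28:3 -26:4 -24:3 -22:4 -20:3 -18:4 -16:3 16:4 18:3 
[... 264 characters left out ...]
-18:3 -16:4 18:3 20:3 22:3 24:3 26:3 28:3 30:4 32:4 34:3 36:3 38:4 40:3 42:3 44:3 46:3 48:7 50:15 52:15 54:16 56:15 58:15 60:15
(0.4553, -0.2638) 0.011 -60:23 -58:21 -56:3 -54:3 -52:3 -50:3 -48:3 -46:3 -44:3 -42:3 -40:4 -38:4 -36:5 -34:14 -32:14 -30:4 -28:4 -26:3 -24:3 -22:3 -20:3 -18:3 -16:4 18:3 20:3 22:3 24:4 26:4 28:4 30:3 32:3 34:3 36:3 38:3 40:3 42:3 44:4 46:4 48:11 50:15 52:15 54:16 56:15 58:15 60:15
from [ 0.59   -0.233   0.3345] [ 3.141 -0.005  2.88 ] total [ -7.3  21.7 264.5] n 6
[[[-1.2,3.6,44],[0.0,-0.1,0.5],43],[[-1.1,3.6,44],[0.0,-0.1,0.5],43],[[-1.1,3.7,44],[0.0,-0.1,0.5],43],[[-1.0,3.7,44],[0.0,-0.1,0.5],43],[[-0.9,3.7,44],[0.0,-0.1,0.5],43],[[-0.9,3.7,44],[0.0,-0.1,0.5],43]]
```

Request:
play_rows --motion '[[[-1,4,45],[0,0,0.5],48],[[-1,4,45],[0,0,0.5],48],[[-1,4,45],[0,0,0.5],48],[[-1,4,45],[0,0,0.5],48],[[-1,4,45],[0,0,0.5],48],[[-1,2,45],[0,0,0.3],48],[[0,0,30],[0,0,0],48],[[0,0,0],[0,0,0],48]]'

```text
time: 12.25
ee_pos: [0.5968, -0.2068, 0.0327]
eef_rot: [3.14, -0.012, 2.836]
force: [0.0, 0.7, 0.4]
gripper_width: 0.482
grip_force: 0.0
```

```bash
python3 -c "
from bot import *
plan([.6013,-.2133,.026],2.831,48)"
```

```text
from [ 0.5968 -0.2068  0.0327] [ 3.14  -0.012  2.836] total [-6.3 -4.8  6.6] n 1
[[[-6.3,-4.8,6.6],[0.1,-0.7,0.3],48]]
```

Request:
play_rows --motion '[[[-6,-5,0],[0,-0.7,0.3],48],[[0,0,0],[0,0,0],48]]'

```text
time: 12.45
ee_pos: [0.6077, -0.2184, 0.0411]
eef_rot: [-3.141, 0.017, 2.83]
force: [-0.2, -0.8, 0.9]
gripper_width: 0.479
grip_force: 0.0
```

```bash
python3 -c "
from bot import *
plan([.6013,-.2133,.026],2.831,48)"
```

```text
from [ 0.6077 -0.2184  0.0411] [-3.141  0.017  2.83 ] total [ 7.9  2.9 15. ] n 1
[[[7.9,2.9,15.0],[-0.1,1.0,-0.1],48]]
```

Request:
play_rows --motion '[[[0,0,0],[0,0,0],48],[[0,0,0],[0,0,0],48],[[0,0,0],[0,0,0],48]]'

```text
time: 12.75
ee_pos: [0.6062, -0.2178, 0.04]
eef_rot: [-3.141, 0.014, 2.83]
force: [-0.4, -0.2, 0.5]
gripper_width: 0.483
grip_force: 0.0
```

Request:
play_rows --motion '[[[6,3,0],[0,0.8,0],48],[[0,0,7],[0,0,0],48],[[0,0,7],[0,0,0],48],[[0,0,0],[0,0,0],48],[[0,0,0],[0,0,0],48]]'

```text
time: 13.25
ee_pos: [0.6003, -0.2125, 0.0239]
eef_rot: [3.141, -0.003, 2.83]
force: [0.1, -0.2, -0.1]
gripper_width: 0.482
grip_force: 0.0
```

Request:
play_rows --motion '[[[0,0,0],[0,0,0],25],[[0,0,0],[0,0,0],25],[[0,0,0],[0,0,0],25],[[0,-3,0],[0,0,0],25],[[0,-4,0],[0,0,0],25],[[0,0,0],[0,0,0],25],[[0,0,0],[0,0,0],48],[[0,0,0],[0,0,0],48]]' --newtons 25

```text
time: 14.05
ee_pos: [0.5987, -0.2195, 0.0248]
eef_rot: [-3.142, -0.001, 2.83]
force: [-0.2, -0.2, 0.6]
gripper_width: 0.475
grip_force: 0.0
```

Request:
play_rows --motion '[[[0,0,6],[0,0,0],48],[[0,0,6],[0,0,0],48],[[0,0,0],[0,0,0],48],[[0,0,0],[0,0,0],10],[[0,0,0],[0,0,0],10],[[0,0,0],[0,0,0],10],[[0,0,0],[0,0,0],10],[[0,0,0],[0,0,0],10]]' --newtons 50

```text
time: 14.85
ee_pos: [0.5986, -0.2194, 0.0127]
eef_rot: [-3.142, -0.002, 2.83]
force: [0.2, 0.2, -0.1]
gripper_width: 0.339
grip_force: 50.5
```

Request:
play_rows --motion '[[[0,0,-10],[0,0,0],10],[[0,0,-25],[0,0,0],10],[[0,0,-35],[0,0,0],10],[[0,0,-45],[0,0,0],10],[[0,0,-45],[0,0,0],10],[[0,0,-40],[0,0,0],10],[[0,0,0],[0,0,0],10]]'

```text
time: 15.55
ee_pos: [0.6019, -0.2209, 0.221]
eef_rot: [-3.139, 0.011, 2.83]
force: [-0.2, -0.8, -0.5]
gripper_width: 0.341
grip_force: 50.7
```

```bash
python3 -c "
from bot import *
plan([.6097,.1324,.21],3.259,10,vmax=40)"
```

```text
from [ 0.6019 -0.2209  0.221 ] [-3.139  0.011  2.83 ] total [101.  338.7   9.2] n 9
[[[11.2,38,1.0],[-0.0,0.1,-2.7],10],[[9.4,38,1.1],[-0.0,0.1,-2.7],10],[[7.6,39,1.1],[-0.0,0.1,-2.7],10],[[5.7,39,1.1],[-0.0,0.1,-2.7],10],[[3.9,39,1.1],[-0.0,0.1,-2.7],10],[[2.0,39,1.2],[-0.0,0.1,-2.7],10],[[0.1,39,1.2],[-0.0,0.1,-2.7],10],[[-1.7,39,1.2],[-0.0,0.1,-2.7],10]]
[[[-3.6,39,1.2],[-0.0,0.1,-2.7],10]]
```

Request:
play_rows --motion '[[[11,38,0],[0,0,-2.7],10],[[9,38,0],[0,0,-2.7],10],[[8,39,0],[0,0,-2.7],10],[[6,39,0],[0,0,-2.7],10],[[4,39,0],[0,0,-2.7],10],[[2,39,0],[0,0,-2.7],10],[[0,39,0],[0,0,-2.7],10],[[-2,39,0],[0,0,-2.7],10]]'

```text
time: 16.35
ee_pos: [0.6064, 0.0962, 0.213]
eef_rot: [3.141, -0.002, -3.074]
force: [0.7, -0.6, -0.8]
gripper_width: 0.344
grip_force: 50.6
```

Request:
play_rows --motion '[[[-3,36,0],[0,0,-2.7],10],[[0,0,20],[0,0,0],10],[[0,0,20],[0,0,0],10],[[0,0,0],[0,0,0],10],[[0,0,0],[0,0,0],10],[[0,0,0],[0,0,0],10]]'

```text
time: 16.95
ee_pos: [0.6081, 0.1305, 0.174]
eef_rot: [3.141, 0.0, -3.03]
force: [-0.2, -0.8, -0.9]
gripper_width: 0.336
grip_force: 50.7
```

```bash
python3 -c "
from bot import *
print(ctrl.sense()['gripper_width'])
plan([.6097,.1324,.13],3.259,10,n=1)"
```

```text
0.3359182936318651
from [0.6081 0.1305 0.174 ] [ 3.141  0.    -3.03 ] total [-1.8  1.7 44. ] n 1
[[[-1.8,1.7,44],[0.0,0.0,-0.3],10]]
```

Request:
play_rows --motion '[[[-2,2,25],[0,0,-0.3],10],[[0,0,15],[0,0,0],10],[[0,0,10],[0,0,0],10],[[0,0,5],[0,0,0],10],[[0,0,4],[0,0,0],10],[[0,0,0],[0,0,0],10],[[0,0,0],[0,0,0],10]]'

```text
time: 17.65
ee_pos: [0.6096, 0.133, 0.1145]
eef_rot: [3.141, -0.001, -3.024]
force: [-0.3, -0.1, -1.4]
gripper_width: 0.341
grip_force: 50.7
```

Request:
play_rows --motion '[[[0,0,2],[0,0,0],10],[[0,0,0],[0,0,0],10],[[0,0,0],[0,0,0],47],[[0,0,0],[0,0,0],47],[[0,0,0],[0,0,0],47],[[0,0,-20],[0,0,0],47],[[0,0,-30],[0,0,0],47],[[0,0,-40],[0,0,0],47]]'

```text
time: 18.45
ee_pos: [0.608, 0.1329, 0.201]
eef_rot: [3.141, -0.006, -3.024]
force: [-0.3, -0.2, -0.3]
gripper_width: 0.472
grip_force: 0.0
```

```bash
python3 -c "
from bot import *
plan([.49,-.17,.25],2.878,47)"
```

```text
from [0.608  0.1329 0.201 ] [ 3.141 -0.006 -3.024] total [ 153.  -286.9  -48.4] n 7
[[[22,-41,-6.9],[-0.0,-0.0,3.1],47],[[19.6,-42,-6.9],[-0.0,-0.0,3.1],47],[[17.3,-43,-7.0],[-0.0,-0.0,3.1],47],[[14.9,-44,-7.0],[-0.0,-0.0,3.1],47],[[12.5,-45,-7.0],[-0.0,-0.0,3.1],47],[[10.0,-45,-7.0],[-0.0,-0.0,3.1],47],[[7.5,-46,-7.0],[-0.0,-0.0,3.1],47]]
```

Request:
play_rows --motion '[[[16,-42,-15],[0,0,3.1],47],[[13,-43,-15],[0,0,3.1],47],[[11,-44,-15],[0,0,3.1],47],[[8,-45,-15],[0,0,3.1],47],[[6,-46,-15],[0,0,3.1],47],[[4,-46,-15],[0,0,3.1],47],[[2,-47,-10],[0,0,3.1],47],[[0,-40,0],[0,0,0],47]]'

```text
time: 19.25
ee_pos: [0.5241, -0.22, 0.3039]
eef_rot: [-3.14, 0.002, 2.879]
force: [1.3, 1.1, -0.5]
gripper_width: 0.474
grip_force: 0.0
```

Request:
play_rows --motion '[[[0,0,0],[0,0,0],47],[[0,0,0],[0,0,0],47],[[0,0,0],[0,0,0],47]]'

```text
time: 19.55
ee_pos: [0.5243, -0.2166, 0.3017]
eef_rot: [3.141, -0.002, 2.881]
force: [-0.5, -0.1, -0.2]
gripper_width: 0.472
grip_force: 0.0
```

```bash
python3 -c "
from bot import *
snap('wrist','w5');bottles('w5',.019,.045,(200,420,0,250))
plan([.4708,-.193,.06],2.878,47)
print(calibration('wrist')['R']@[.47,-.2,.02]+calibration('wrist')['t'])"
```

```text
[331. 131.] centre [ 0.4699 -0.1924] yaw 2.877 len 0.1105 wid 0.0291 ztop 0.0262663650027932
[269. 134.] centre [ 0.4547 -0.2637] yaw 2.932 len 0.1114 wid 0.0303 ztop 0.026218881470760663
from [ 0.5244 -0.2162  0.3017] [ 3.141 -0.002  2.882] total [ 57.3   8.6 241.8] n 5
[[[11.5,1.7,48],[0.0,-0.0,0.0],47],[[11.5,1.7,48],[0.0,-0.0,0.0],47],[[11.5,1.7,48],[0.0,-0.0,0.0],47],[[11.5,1.7,48],[0.0,-0.0,0.0],47],[[11.5,1.7,48],[0.0,-0.0,0.0],47]]
[ 0.0016 -0.1091  0.4022]
```

Unmoved. Picking the bottle at (0.470,-0.193).

Request:
play_rows --motion '[[[15,2,45],[0,0,0],47],[[15,2,45],[0,0,0],47],[[14,2,45],[0,0,0],47],[[13,2,45],[0,0,0],47],[[0,0,40],[0,0,0.2],47],[[0,0,0],[0,0,0],47],[[0,0,0],[0,0,0],47],[[0,0,0],[0,0,0],47]]'

```text
time: 20.4
ee_pos: [0.473, -0.1954, 0.0843]
eef_rot: [-3.141, 0.002, 2.878]
force: [0.0, 0.2, 0.9]
gripper_width: 0.471
grip_force: 0.0
```

```bash
python3 -c "
from bot import *
plan([.470,-.193,.013],2.878,47,n=1)"
```

```text
from [ 0.473  -0.1954  0.0843] [-3.141  0.002  2.878] total [ 3.7  1.6 71.3] n 1
[[[3.7,1.6,71],[-0.1,0.1,0.0],47]]
```

Request:
play_rows --motion '[[[4,2,25],[0,0,0],47],[[0,0,20],[0,0,0],47],[[0,0,15],[0,0,0],47],[[0,0,8],[0,0,0],47],[[0,0,3],[0,0,0],47],[[0,0,0],[0,0,0],47],[[0,0,0],[0,0,0],47]]'

```text
time: 21.1
ee_pos: [0.4684, -0.1924, 0.012]
eef_rot: [-3.141, 0.0, 2.877]
force: [-0.2, -0.7, 0.1]
gripper_width: 0.47
grip_force: 0.0
```

Request:
play_rows --motion '[[[0,0,0],[0,0,0],10],[[0,0,0],[0,0,0],10],[[0,0,0],[0,0,0],10],[[0,0,0],[0,0,0],10],[[0,0,-10],[0,0,0],10],[[0,0,-25],[0,0,0],10],[[0,0,-40],[0,0,0],10],[[0,0,-45],[0,0,0],10]]'

```text
time: 21.9
ee_pos: [0.4663, -0.1911, 0.1316]
eef_rot: [3.141, -0.005, 2.877]
force: [0.6, 0.1, -0.5]
gripper_width: 0.339
grip_force: 50.6
```

```bash
python3 -c "
from bot import *
plan([.603,.190,.2],3.259,10,vmax=45)"
```

```text
from [ 0.4663 -0.1911  0.1316] [ 3.141 -0.005  2.877] total [-31.9 403.6 -68.2] n 10
[[[-3.2,40,-6.8],[0.0,-0.0,-2.2],10],[[-4.7,40,-6.8],[0.0,-0.0,-2.2],10],[[-6.3,40,-6.8],[0.0,-0.0,-2.2],10],[[-7.8,40,-6.8],[0.0,-0.0,-2.2],10],[[-9.3,39,-6.8],[0.0,-0.0,-2.2],10],[[-10.8,39,-6.8],[0.0,-0.0,-2.2],10],[[-12.3,39,-6.8],[0.0,-0.0,-2.2],10],[[-13.8,38,-6.8],[0.0,-0.0,-2.2],10]]
[[[-15.2,38,-6.8],[0.0,-0.0,-2.2],10],[[-16.6,37,-6.8],[0.0,-0.0,-2.2],10]]
```

Request:
play_rows --motion '[[[0,35,-20],[0,0,-2.2],10],[[-5,40,-20],[0,0,-2.2],10],[[-7,40,-20],[0,0,-2.2],10],[[-8,40,-10],[0,0,-2.2],10],[[-9,39,0],[0,0,-2.2],10],[[-11,39,0],[0,0,-2.2],10],[[-12,39,0],[0,0,-2.2],10],[[-14,38,0],[0,0,-2.2],10]]'

```text
time: 22.7
ee_pos: [0.573, 0.1103, 0.2015]
eef_rot: [3.141, -0.002, -3.097]
force: [0.5, -0.7, -0.7]
gripper_width: 0.343
grip_force: 50.6
```

Request:
play_rows --motion '[[[-17,41,0],[0,0,-2.2],10],[[-17,38,0],[0,0,-2.2],10],[[0,0,20],[0,0,0],10],[[0,0,20],[0,0,0],10],[[0,0,0],[0,0,0],10],[[0,0,0],[0,0,0],10],[[0,0,0],[0,0,0],10]]'

```text
time: 23.4
ee_pos: [0.6028, 0.1893, 0.1623]
eef_rot: [3.141, 0.0, -3.023]
force: [0.7, -0.2, 0.5]
gripper_width: 0.342
grip_force: 50.5
```

```bash
python3 -c "
from bot import *
plan([.603,.190,.1125],3.259,10,n=1)"
```

```text
from [0.6028 0.1893 0.1623] [ 3.141  0.    -3.023] total [-0.3  0.6 49.8] n 1
[[[-0.3,0.6,50],[0.0,0.0,0.1],10]]
```

Request:
play_rows --motion '[[[0,1,20],[0,0,0],10],[[0,0,14],[0,0,0],10],[[0,0,8],[0,0,0],10],[[0,0,5],[0,0,0],10],[[0,0,3],[0,0,0],10],[[0,0,0],[0,0,0],10],[[0,0,0],[0,0,0],10]]'

```text
time: 24.1
ee_pos: [0.6024, 0.1906, 0.1116]
eef_rot: [3.141, -0.0, -3.022]
force: [-0.2, 0.2, -0.7]
gripper_width: 0.34
grip_force: 50.5
```

Request:
play_rows --motion '[[[0,0,0],[0,0,0],10],[[0,0,0],[0,0,0],47],[[0,0,0],[0,0,0],47],[[0,0,0],[0,0,0],47],[[0,0,-20],[0,0,0],47],[[0,0,-30],[0,0,0],47],[[0,0,-40],[0,0,0],47],[[0,0,0],[0,0,0],47]]'

```text
time: 24.9
ee_pos: [0.6051, 0.1911, 0.2072]
eef_rot: [3.14, 0.008, -3.022]
force: [0.4, 0.0, 0.5]
gripper_width: 0.468
grip_force: 0.0
```

```bash
python3 -c "
from bot import *
plan([.53,-.23,.30],2.93,47,vmax=47)"
```

```text
from [0.6051 0.1911 0.2072] [ 3.14   0.008 -3.022] total [ 124.  -409.   -94.4] n 10
[[[12.4,-41,-9.4],[0.0,0.0,1.9],47],[[11.0,-41,-9.4],[0.0,0.0,1.9],47],[[9.7,-42,-9.4],[0.0,0.0,1.9],47],[[8.3,-42,-9.4],[0.0,0.0,1.9],47],[[6.9,-42,-9.4],[0.0,0.0,1.9],47],[[5.5,-42,-9.3],[0.0,0.0,1.9],47],[[4.1,-43,-9.3],[0.0,0.0,1.9],47],[[2.7,-43,-9.3],[0.0,0.0,1.9],47]]
[[[1.3,-43,-9.3],[0.0,0.0,1.9],47],[[-0.1,-43,-9.3],[0.0,0.0,1.9],47]]
```

Request:
play_rows --motion '[[[12,-41,-9],[0,0,1.9],47],[[11,-41,-9],[0,0,1.9],47],[[10,-42,-9],[0,0,1.9],47],[[8,-42,-9],[0,0,1.9],47],[[7,-42,-9],[0,0,1.9],47],[[6,-42,-9],[0,0,1.9],47],[[4,-43,-9],[0,0,1.9],47],[[3,-43,-9],[0,0,1.9],47]]'

```text
time: 25.7
ee_pos: [0.5416, -0.1482, 0.2729]
eef_rot: [3.141, -0.002, 2.995]
force: [0.9, -0.0, 0.8]
gripper_width: 0.469
grip_force: 0.0
```

Request:
play_rows --motion '[[[1,-43,-9],[0,0,1.9],47],[[0,-43,-9],[0,0,1.9],47],[[0,0,0],[0,0,0],47],[[0,0,0],[0,0,0],47],[[0,0,0],[0,0,0],47]]'

```text
time: 26.2
ee_pos: [0.5272, -0.2304, 0.2903]
eef_rot: [3.141, -0.003, 2.93]
force: [0.3, -0.4, 0.6]
gripper_width: 0.472
grip_force: 0.0
```

```bash
python3 -c "
from bot import *
snap('wrist','w6');bottles('w6',.019,.045,(200,420,0,250))
plan([.4547,-.2637,.08],2.932,47)"
```

```text
[281. 127.] centre [ 0.4545 -0.2637] yaw 2.931 len 0.1105 wid 0.0301 ztop 0.026269558369022422
from [ 0.5273 -0.23    0.2903] [ 3.141 -0.003  2.931] total [ 63.4 -48.3 210.5] n 5
[[[12.7,-9.7,42],[0.0,-0.0,-0.0],47],[[12.7,-9.6,42],[0.0,-0.0,-0.0],47],[[12.7,-9.6,42],[0.0,-0.0,-0.0],47],[[12.8,-9.6,42],[0.0,-0.0,-0.0],47],[[12.8,-9.6,42],[0.0,-0.0,-0.0],47]]
```

Request:
play_rows --motion '[[[13,-10,45],[0,0,0],48],[[13,-10,45],[0,0,0],48],[[13,-10,45],[0,0,0],48],[[13,-9,45],[0,0,0],48],[[11,-9,30],[0,0,0],48],[[0,0,0],[0,0,0],48],[[0,0,0],[0,0,0],48],[[0,0,0],[0,0,0],48]]'

```text
time: 27.05
ee_pos: [0.4576, -0.2653, 0.0831]
eef_rot: [-3.14, 0.002, 2.931]
force: [0.1, 0.4, 0.4]
gripper_width: 0.48
grip_force: 0.0
```

```bash
python3 -c "
from bot import *
plan([.4545,-.2637,.025],2.931,48,n=1)"
```

```text
from [ 0.4576 -0.2653  0.0831] [-3.14   0.002  2.931] total [ 3.4  1.  58.1] n 1
[[[3.4,1.0,58],[-0.1,0.1,-0.0],48]]
```

Request:
play_rows --motion '[[[3,1,25],[0,0,0],48],[[0,0,18],[0,0,0],48],[[0,0,10],[0,0,0],48],[[0,0,5],[0,0,0],48],[[0,0,0],[0,0,0],48],[[0,0,0],[0,0,0],48]]'

```text
time: 27.65
ee_pos: [0.4534, -0.2637, 0.0239]
eef_rot: [-3.141, -0.0, 2.93]
force: [-0.4, -0.3, -0.1]
gripper_width: 0.481
grip_force: 0.0
```

Request:
play_rows --motion '[[[0,0,0],[0,0,0],25],[[0,0,0],[0,0,0],25],[[0,0,0],[0,0,0],25],[[0,-3,0],[0,0,0],25],[[0,-4,0],[0,0,0],25],[[0,0,0],[0,0,0],25],[[0,0,0],[0,0,0],48],[[0,0,0],[0,0,0],48]]' --newtons 25

```text
time: 28.45
ee_pos: [0.4508, -0.2701, 0.0229]
eef_rot: [3.142, -0.002, 2.929]
force: [0.8, -0.5, -0.2]
gripper_width: 0.479
grip_force: 0.0
```

Request:
play_rows --motion '[[[0,0,6],[0,0,0],48],[[0,0,5],[0,0,0],48],[[0,0,0],[0,0,0],48],[[0,0,0],[0,0,0],10],[[0,0,0],[0,0,0],10],[[0,0,0],[0,0,0],10],[[0,0,0],[0,0,0],10],[[0,0,0],[0,0,0],10]]' --newtons 50

```text
time: 29.25
ee_pos: [0.4509, -0.27, 0.0118]
eef_rot: [3.141, -0.002, 2.929]
force: [0.1, 0.3, -0.1]
gripper_width: 0.341
grip_force: 50.6
```

Request:
play_rows --motion '[[[0,0,-10],[0,0,0],10],[[0,0,-25],[0,0,0],10],[[0,0,-40],[0,0,0],10],[[0,0,-45],[0,0,0],10],[[0,0,-40],[0,0,0],10],[[0,0,-30],[0,0,0],10],[[0,0,0],[0,0,0],10]]'

```text
time: 29.95
ee_pos: [0.4535, -0.2719, 0.2077]
eef_rot: [-3.137, 0.007, 2.93]
force: [0.9, -0.4, -0.6]
gripper_width: 0.339
grip_force: 50.6
```

```bash
python3 -c "
from bot import *
print(ctrl.sense()['gripper_width'])
plan([.5965,.2475,.2],3.259,10,vmax=47)"
```

```text
0.33851657153598763
from [ 0.4535 -0.2719  0.2077] [-3.137  0.007  2.93 ] total [-30.5 537.9   5.6] n 12
[[[-2.5,45,0.5],[-0.0,0.0,-1.6],10],[[-3.8,45,0.5],[-0.0,0.0,-1.6],10],[[-5.0,45,0.5],[-0.0,0.0,-1.6],10],[[-6.2,44,0.5],[-0.0,0.0,-1.6],10],[[-7.4,44,0.5],[-0.0,0.0,-1.6],10],[[-8.7,44,0.6],[-0.0,0.0,-1.6],10],[[-9.9,44,0.6],[-0.0,0.0,-1.6],10],[[-11.1,44,0.6],[-0.0,0.0,-1.6],10]]
[[[-12.2,43,0.6],[-0.0,0.0,-1.6],10],[[-13.4,43,0.6],[-0.0,0.0,-1.6],10],[[-14.6,42,0.6],[-0.0,0.0,-1.6],10],[[-15.8,42,0.6],[-0.0,0.0,-1.6],10]]
```

Request:
play_rows --motion '[[[-2,45,0],[0,0,-1.6],10],[[-4,45,0],[0,0,-1.6],10],[[-5,45,0],[0,0,-1.6],10],[[-6,44,0],[0,0,-1.6],10],[[-7,44,0],[0,0,-1.6],10],[[-9,44,0],[0,0,-1.6],10],[[-10,44,0],[0,0,-1.6],10],[[-11,44,0],[0,0,-1.6],10]]'

```text
time: 30.75
ee_pos: [0.5453, 0.079, 0.2015]
eef_rot: [3.141, -0.002, -3.129]
force: [0.7, -0.5, 0.1]
gripper_width: 0.338
grip_force: 50.6
```

Request:
play_rows --motion '[[[-12,43,0],[0,0,-1.6],10],[[-13,43,0],[0,0,-1.6],10],[[-15,42,0],[0,0,-1.6],10],[[-16,42,0],[0,0,-1.6],10],[[0,0,35],[0,0,0],10],[[0,0,0],[0,0,0],10],[[0,0,0],[0,0,0],10],[[0,0,0],[0,0,0],10]]'

```text
time: 31.55
ee_pos: [0.5927, 0.2491, 0.168]
eef_rot: [3.141, -0.001, -3.02]
force: [-0.2, 0.3, 0.5]
gripper_width: 0.339
grip_force: 50.6
```

```bash
python3 -c "
from bot import *
print(ctrl.sense()['gripper_width'])
plan([.5965,.2475,.112],3.259,10,n=1)"
```

```text
0.3389173105345382
from [0.5927 0.2491 0.168 ] [ 3.141 -0.001 -3.02 ] total [-3.7 -2.1 56. ] n 1
[[[-3.7,-2.1,56],[0.0,-0.1,0.2],10]]
```

Request:
play_rows --motion '[[[-4,-2,20],[0,0,0.2],10],[[0,0,15],[0,0,0],10],[[0,0,10],[0,0,0],10],[[0,0,6],[0,0,0],10],[[0,0,4],[0,0,0],10],[[0,0,0],[0,0,0],10],[[0,0,0],[0,0,0],10]]'

```text
time: 32.25
ee_pos: [0.597, 0.2485, 0.1126]
eef_rot: [3.141, -0.001, -3.022]
force: [0.2, -0.0, -0.1]
gripper_width: 0.339
grip_force: 50.6
```

Request:
play_rows --motion '[[[0,0,1],[0,0,0],10],[[0,0,0],[0,0,0],10],[[0,0,0],[0,0,0],45],[[0,0,0],[0,0,0],45],[[0,0,0],[0,0,0],45],[[0,0,-20],[0,0,0],45],[[0,0,-35],[0,0,0],45],[[0,0,-45],[0,0,0],45]]'

```text
time: 33.05
ee_pos: [0.5954, 0.2481, 0.2098]
eef_rot: [-3.142, -0.006, -3.022]
force: [0.5, 0.6, -0.3]
gripper_width: 0.448
grip_force: 0.0
```

```bash
python3 -c "
from bot import *
plan([.47,.16,.32],1.688,45,vmax=47)"
```

```text
from [0.5954 0.2481 0.2098] [-3.142 -0.006 -3.022] total [ 135.7  -72.5 -109.4] n 11
[[[12.3,-6.6,-9.9],[-0.0,-0.0,8.2],45],[[11.3,-8.3,-9.9],[-0.0,-0.0,8.2],45],[[10.0,-9.8,-10.0],[-0.0,-0.0,8.2],45],[[8.5,-11.1,-10.0],[-0.0,-0.0,8.2],45],[[6.8,-12.2,-10.0],[-0.0,-0.0,8.2],45],[[5.0,-13.0,-10.0],[-0.0,-0.0,8.2],45],[[3.1,-13.6,-10.0],[-0.0,-0.0,8.2],45],[[1.1,-13.9,-10.0],[-0.0,-0.0,8.2],45]]
[[[-0.9,-13.9,-10.0],[-0.0,-0.0,8.2],45],[[-2.9,-13.6,-10.0],[-0.0,-0.0,8.2],45],[[-4.8,-13.1,-10.0],[-0.0,-0.0,8.2],45]]
```

Request:
play_rows --motion '[[[12,-7,-10],[0,0,8.2],45],[[11,-8,-10],[0,0,8.2],45],[[10,-10,-10],[0,0,8.2],45],[[8,-11,-10],[0,0,8.2],45],[[7,-12,-10],[0,0,8.2],45],[[5,-13,-10],[0,0,8.2],45],[[3,-14,-10],[0,0,8.2],45],[[1,-14,-10],[0,0,8.2],45]]'

```text
time: 33.85
ee_pos: [0.5056, 0.1836, 0.2916]
eef_rot: [-3.141, -0.001, 2.11]
force: [-0.9, 0.4, 0.2]
gripper_width: 0.447
grip_force: 0.0
```

Request:
play_rows --motion '[[[-1,-14,-10],[0,0,8.2],45],[[-3,-14,-10],[0,0,8.2],45],[[-5,-13,-10],[0,0,8.2],45],[[0,0,0],[0,0,0],45],[[0,0,0],[0,0,0],45],[[0,0,0],[0,0,0],45]]'

```text
time: 34.45
ee_pos: [0.4721, 0.1596, 0.3205]
eef_rot: [-3.14, -0.001, 1.689]
force: [0.3, 0.0, 0.9]
gripper_width: 0.452
grip_force: 0.0
```

```bash
python3 -c "
from bot import *
print(ctrl.sense()['ee_pos'],ctrl.sense()['eef_rot'])
snap('wrist','w7');bottles('w7',.1195,.14,(330,540,60,340))
B=np.array([.6063,.1611])
for y in (-29,29,87): print(B+np.array([-np.sin(.117),np.cos(.117)])*y/1000)"
```

```text
[0.4721 0.1596 0.3205] [-3.1397 -0.0008  1.6892]
[463. 130.] centre [0.5985 0.249 ] yaw -3.023 len 0.1109 wid 0.0295 ztop 0.12538099367178004
[453. 191.] centre [0.6033 0.1907] yaw -3.023 len 0.1106 wid 0.0295 ztop 0.125250941255795
[446. 246.] centre [0.6101 0.1341] yaw -3.015 len 0.1105 wid 0.0286 ztop 0.1252155562927414
[0.6097 0.1323]
[0.6029 0.1899]
[0.5961 0.2475]
```

View pics/w7.png

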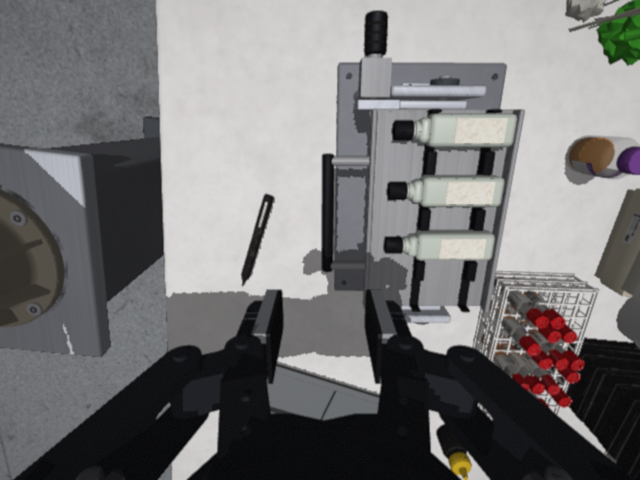

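All three bottles are seated in pockets (at (463,130), (453,191) and (446,246)), caps to the bar, and the pin is home. Now I draw the pin.

Request:
play_rows --motion '[[[40,12,0],[0,0,0],60],[[41,12,20],[0,0,0],60],[[41,13,25],[0,0,0],60],[[41,12,25],[0,0,0],60],[[0,0,45],[0,0,0],60],[[0,0,45],[0,0,0],60],[[0,0,30],[0,0,0],60],[[0,0,0],[0,0,0],60]]'

```text
time: 35.3
ee_pos: [0.4976, 0.3258, 0.125]
eef_rot: [-3.13, 0.003, 1.689]
force: [-0.4, -0.1, -1.0]
gripper_width: 0.601
grip_force: 0.0
```

Request:
play_rows --motion '[[[0,0,0],[0,0,0],60],[[0,0,0],[0,0,0],60],[[0,0,0],[0,0,0],60]]'

```text
time: 35.6
ee_pos: [0.5028, 0.3277, 0.1335]
eef_rot: [3.139, -0.002, 1.687]
force: [-0.4, -0.7, 0.1]
gripper_width: 0.6
grip_force: 0.0
```

```bash
python3 -c "
from bot import *
plan([.5017,.328,.0745],1.688,60,n=1)"
```

```text
from [0.5028 0.3277 0.1335] [ 3.139 -0.002  1.687] total [ 0.3 -1.2 59. ] n 1
[[[0.3,-1.2,59],[0.1,-0.1,-0.1],60]]
```

Request:
play_rows --motion '[[[0,-1,25],[0,0,0],60],[[0,0,20],[0,0,0],60],[[0,0,10],[0,0,0],60],[[0,0,4],[0,0,0],60],[[0,0,0],[0,0,0],60],[[0,0,0],[0,0,0],60]]'

```text
time: 36.2
ee_pos: [0.5009, 0.3273, 0.0733]
eef_rot: [3.141, -0.001, 1.687]
force: [-0.7, -0.1, -0.8]
gripper_width: 0.606
grip_force: 0.0
```

Request:
play_rows --motion '[[[0,0,0],[0,0,0],0],[[0,0,0],[0,0,0],0],[[0,0,0],[0,0,0],0],[[0,0,0],[0,0,0],0],[[3,0,0],[0,0,0],0],[[4,0,0],[0,0,0],0],[[4,0,0],[0,0,0],0],[[0,0,0],[0,0,0],0]]' --newtons 60

```text
time: 37.0
ee_pos: [0.4991, 0.3391, 0.0722]
eef_rot: [-3.141, -0.002, 1.688]
force: [1.0, 2.4, 2.4]
gripper_width: 0.239
grip_force: 58.5
```

Request:
play_rows --motion '[[[4,0,0],[0,0,0],0],[[4,0,0],[0,0,0],0],[[4,0,0],[0,0,0],0],[[4,0,0],[0,0,0],0],[[0,0,0],[0,0,0],0],[[0,0,0],[0,0,0],0]]'

```text
time: 37.6
ee_pos: [0.4966, 0.3544, 0.0719]
eef_rot: [-3.14, -0.002, 1.687]
force: [0.8, 2.1, 0.1]
gripper_width: 0.241
grip_force: 58.4
```

Request:
play_rows --motion '[[[0,0,0],[0,0,0],55],[[0,0,0],[0,0,0],55],[[0,0,0],[0,0,0],55],[[0,0,-35],[0,0,0],55],[[0,0,-45],[0,0,0],45],[[0,0,-40],[0,0,0],40],[[-40,-9,0],[0,0,0],40],[[-40,-9,0],[0,0,0],40]]'

```text
time: 38.4
ee_pos: [0.4894, 0.2724, 0.1939]
eef_rot: [3.139, -0.002, 1.689]
force: [1.1, -0.8, 0.2]
gripper_width: 0.402
grip_force: 0.0
```

Request:
play_rows --motion '[[[-42,-9,0],[0,0,0],40],[[-42,-8,0],[0,0,0],40],[[-40,-8,0],[0,0,0],40],[[0,0,25],[0,0,0],40],[[0,0,25],[0,0,0],40],[[0,0,0],[0,0,0],40],[[0,0,0],[0,0,0],40],[[0,0,0],[0,0,0],40]]'

```text
time: 39.2
ee_pos: [0.4787, 0.1465, 0.1432]
eef_rot: [-3.142, -0.001, 1.687]
force: [0.2, 0.6, -0.7]
gripper_width: 0.4
grip_force: 0.0
```

```bash
python3 -c "
from bot import *
plan([.477,.147,.088],1.688,40,n=1)
snap('top','t8')
z=np.load('pics/t8.npz');cv2.imwrite('pics/t8c.png',cv2.resize(z['p'][200:310,180:320,::-1],(770,600),interpolation=cv2.INTER_CUBIC))"
```

```text
from [0.4787 0.1465 0.1432] [-3.142 -0.001  1.687] total [ 0.6 -1.6 55.2] n 1
[[[0.6,-1.6,55],[-0.0,-0.0,-0.0],40]]
```

View pics/t8c.png

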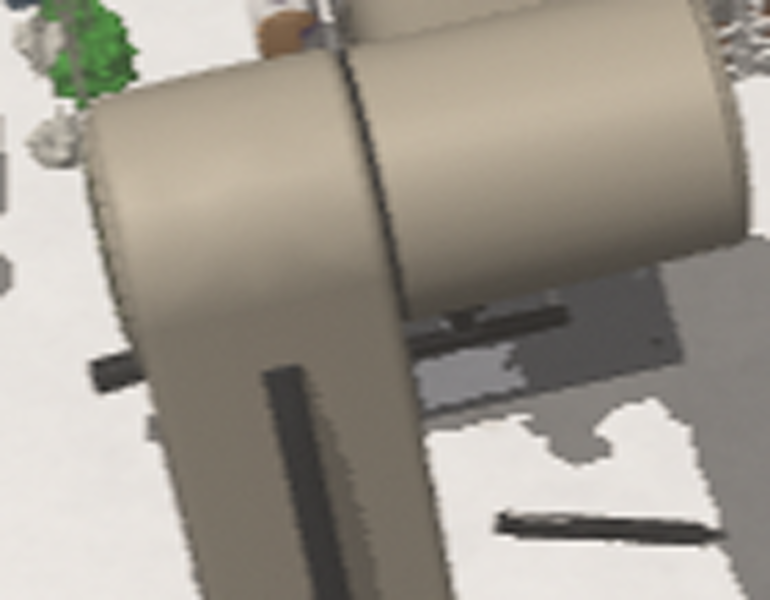

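The top crop shows the knob at (110,372), drawn slightly more than at the start. The arm hides the rest. Now I pinch the bar.

Request:
play_rows --motion '[[[0,-2,25],[0,0,0],40],[[0,0,18],[0,0,0],40],[[0,0,10],[0,0,0],40],[[0,0,2],[0,0,0],40],[[0,0,0],[0,0,0],40],[[0,0,0],[0,0,0],0],[[0,0,0],[0,0,0],0],[[0,0,0],[0,0,0],0]]' --newtons 35

```text
time: 40.05
ee_pos: [0.4771, 0.1461, 0.0881]
eef_rot: [3.14, -0.001, 1.687]
force: [1.6, 0.3, 2.4]
gripper_width: 0.137
grip_force: 34.2
```

Request:
play_rows --motion '[[[0,0,0],[0,0,0],0],[[0,0,0],[0,0,0],0],[[0,0,0],[0,0,0],0]]'

```text
time: 40.35
ee_pos: [0.4771, 0.1461, 0.0878]
eef_rot: [3.141, -0.001, 1.687]
force: [2.2, 0.9, 4.6]
gripper_width: 0.135
grip_force: 34.4
```

Request:
play_rows --motion '[[[0,0.5,-3.7],[0,0,0],0],[[0,0.6,-3.7],[0,0,0],0],[[0,0.8,-3.7],[0,0,0],0],[[0,0.9,-3.7],[0,0,0],0],[[0,1,-3.6],[0,0,0],0],[[0,1.1,-3.6],[0,0,0],0],[[0,1.2,-3.6],[0,0,0],0],[[0,1.3,-3.5],[0,0,0],0]]'

```text
time: 41.15
ee_pos: [0.4829, 0.1468, 0.1147]
eef_rot: [-3.138, -0.001, 1.687]
force: [5.0, 1.0, -7.6]
gripper_width: 0.133
grip_force: 34.2
```

Request:
play_rows --motion '[[[0,1.5,-3.5],[0,0,0],0],[[0,1.6,-3.4],[0,0,0],0],[[0,1.7,-3.4],[0,0,0],0],[[0,1.8,-3.3],[0,0,0],0],[[0,1.9,-3.3],[0,0,0],0],[[0,2,-3.2],[0,0,0],0],[[0,2.1,-3.1],[0,0,0],0],[[0,2.2,-3.1],[0,0,0],0]]'

```text
time: 41.95
ee_pos: [0.496, 0.1483, 0.1423]
eef_rot: [-3.136, -0.001, 1.687]
force: [-6.0, 0.4, -3.2]
gripper_width: 0.137
grip_force: 34.1
```

Request:
play_rows --motion '[[[0,0.5,-1],[0,0,0],0],[[0,0,0],[0,0,0],0],[[0,0,0],[0,0,0],0]]'

```text
time: 42.25
ee_pos: [0.4969, 0.1484, 0.1437]
eef_rot: [-3.137, -0.001, 1.687]
force: [-5.7, 0.2, -1.3]
gripper_width: 0.134
grip_force: 34.3
```

Request:
play_rows --motion '[[[0,1,-2],[0,0,0],0],[[0,1,-2],[0,0,0],0],[[0,0,0],[0,0,0],0],[[0,0,0],[0,0,0],0]]'

```text
time: 42.65
ee_pos: [0.4998, 0.1487, 0.1479]
eef_rot: [-3.139, -0.001, 1.687]
force: [-5.7, 1.2, -0.4]
gripper_width: 0.141
grip_force: 34.4
```

```bash
python3 - <<'E'
from bot import *
p,d,c=snap('wrist','w9');P=cloud(c,d)
R=np.array([[np.cos(.117),-np.sin(.117)],[np.sin(.117),np.cos(.117)]]);q=(P[:,:,:2]-np.array([.5915,.1604]))@R
# bar ends: rack y 35..60, x -.13..-.06
k=(abs(abs(q[:,:,1])-.045)<.02)&(q[:,:,0]>-.13)&(q[:,:,0]<-.08)&(P[:,:,2]>.09)&(P[:,:,2]<.2)&(p.max(2)<80)
print(k.sum(),np.c_[q[k],P[k][:,2]].mean(0) if k.any() else '',np.percentile(P[k][:,2],[5,50,95]) if k.any() else '')
# bottle tops plane fit
k=(p.min(2)>110)&(q[:,:,0]>-.02)&(q[:,:,0]<.05)&(q[:,:,1]>-.05)&(q[:,:,1]<.12)&(P[:,:,2]>.08)
A=np.c_[q[k],np.ones(k.sum())];s,_,_,_=np.linalg.lstsq(A,P[k][:,2],rcond=None);print(k.sum(),s,'tilt',np.arctan(-s[0]))
E
```

```text
4454 [-0.0917  0.022   0.1592] [0.1556 0.1597 0.1612]
19450 [-0.2825 -0.0276  0.1191] tilt 0.27529732365398574
```

View pics/w9.png

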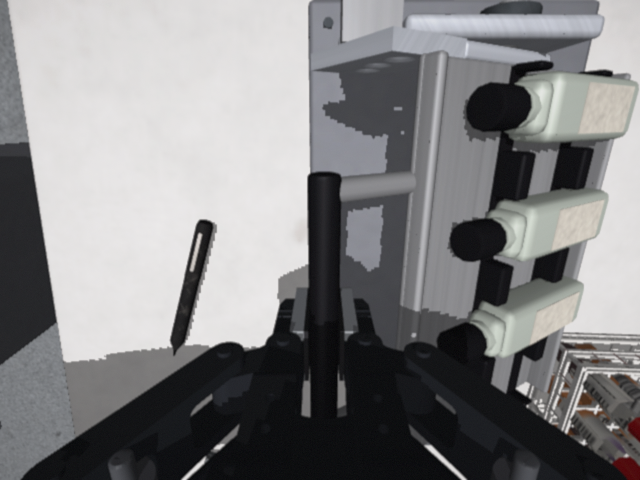

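The bar (about (323,270)) is near its top position, all three bottles sit against the rear with caps up-slope, and the tilt is about 0.51 rad. I release the bar and go to the knob.

Request:
play_rows --motion '[[[0,0,0],[0,0,0],35],[[0,0,0],[0,0,0],35],[[0,0,0],[0,0,0],35],[[0,0,-25],[0,0,0],35],[[0,0,-35],[0,0,0],35],[[20,1,-10],[0,0,0],60],[[45,5,0],[0,0,0],60],[[45,5,0],[0,0,0],60]]'

```text
time: 43.5
ee_pos: [0.5004, 0.2602, 0.2191]
eef_rot: [3.139, -0.001, 1.684]
force: [0.7, -0.9, -1.5]
gripper_width: 0.602
grip_force: 0.0
```

Request:
play_rows --motion '[[[45,5,0],[0,0,0],60],[[45,4,0],[0,0,0],60],[[5,0,20],[0,0,0],60],[[0,0,40],[0,0,0],60],[[0,0,30],[0,0,0],60],[[0,0,0],[0,0,0],60],[[0,0,0],[0,0,0],60],[[0,0,0],[0,0,0],60]]'

```text
time: 44.3
ee_pos: [0.4982, 0.3553, 0.1298]
eef_rot: [3.14, -0.002, 1.686]
force: [-0.5, 0.2, -0.5]
gripper_width: 0.601
grip_force: 0.0
```

```bash
python3 - <<'E'
from bot import *
p,d,c=snap('wrist','w10');P=cloud(c,d)
plan([.4966,.3544,.072],1.688,60,n=1)
k=(p.max(2)<60)&(P[:,:,2]>.06)&(P[:,:,2]<.1)&(abs(P[:,:,0]-.5)<.03)&(P[:,:,1]>.32)&(P[:,:,1]<.39)
print(k.sum(),P[k].min(0),P[k].max(0),np.median(P[k],0))
E
```

```text
from [0.4983 0.3553 0.13  ] [ 3.139 -0.002  1.686] total [-0.9 -1.9 58. ] n 1
[[[-0.9,-1.9,58],[0.1,-0.1,-0.1],60]]
2524 [0.4874 0.3201 0.0667] [0.5114 0.371  0.0897] [0.4996 0.3529 0.0845]
```

Knob where I left it (about x 0.499, y 0.354). Grip, lift slightly to level the pin, and push in.

Request:
play_rows --motion '[[[-1,0,25],[0,0,0],60],[[0,0,20],[0,0,0],60],[[0,0,10],[0,0,0],60],[[0,0,4],[0,0,0],60],[[0,0,0],[0,0,0],60],[[0,0,0],[0,0,0],60]]'

```text
time: 44.95
ee_pos: [0.4975, 0.3542, 0.0697]
eef_rot: [3.141, -0.001, 1.687]
force: [0.5, 0.5, -0.2]
gripper_width: 0.599
grip_force: 0.0
```

Request:
play_rows --motion '[[[0,0,0],[0,0,0],0],[[0,0,0],[0,0,0],0],[[0,0,0],[0,0,0],0],[[0,0,0],[0,0,0],0],[[0,0,-2],[0,0,0],0],[[-3,0,0],[0,0,0],0],[[-3,0,0],[0,0,0],0],[[0,0,0],[0,0,0],0]]' --newtons 60

```text
time: 45.75
ee_pos: [0.4979, 0.349, 0.0709]
eef_rot: [-3.141, -0.004, 1.687]
force: [1.7, 5.3, -1.1]
gripper_width: 0.237
grip_force: 58.8
```

Request:
play_rows --motion '[[[-3,0,0],[0,0,0],0],[[-3,0,0],[0,0,0],0],[[-3,0,0],[0,0,0],0],[[0,0,0],[0,0,0],0],[[0,0,0],[0,0,0],0]]'

```text
time: 46.25
ee_pos: [0.4988, 0.3433, 0.0719]
eef_rot: [3.141, -0.01, 1.689]
force: [-1.8, 14.7, 1.2]
gripper_width: 0.234
grip_force: 58.9
```

Request:
play_rows --motion '[[[0,1,-2],[0,0,0],0],[[-2,0,0],[0,0,0],0],[[-2,0,0],[0,0,0],0],[[0,0,0],[0,0,0],0],[[0,0,0],[0,0,0],0]]'

```text
time: 46.75
ee_pos: [0.4995, 0.339, 0.0731]
eef_rot: [-3.141, -0.009, 1.689]
force: [-1.8, 13.3, -0.6]
gripper_width: 0.227
grip_force: 59.0
```

Progressing (commanded about 0.334); I continue.

Request:
play_rows --motion '[[[-2,0,-1],[0,0,0],0],[[-2,0,0],[0,0,0],0],[[-2,0,0],[0,0,0],0],[[0,0,0],[0,0,0],0],[[0,0,0],[0,0,0],0]]'

```text
time: 47.25
ee_pos: [0.5003, 0.3324, 0.0738]
eef_rot: [-3.14, -0.008, 1.689]
force: [-0.2, 11.5, -2.2]
gripper_width: 0.236
grip_force: 59.0
```

Request:
play_rows --motion '[[[-3,0,0],[0,0,0],0],[[-3,0,0],[0,0,0],0],[[-2,0,0],[0,0,0],0],[[0,0,0],[0,0,0],0],[[0,0,0],[0,0,0],0]]'

```text
time: 47.75
ee_pos: [0.5011, 0.3267, 0.0744]
eef_rot: [-3.141, -0.013, 1.69]
force: [-1.9, 17.8, -0.6]
gripper_width: 0.238
grip_force: 59.0
```

Request:
play_rows --motion '[[[-3,0,0],[0,0,0],0],[[-2,0,0],[0,0,0],0],[[0,0,0],[0,0,0],0],[[4,0,0],[0,0,0],0],[[0,0,0],[0,0,0],55],[[0,0,0],[0,0,0],55],[[0,0,0],[0,0,0],55]]'

```text
time: 48.45
ee_pos: [0.5011, 0.3192, 0.0732]
eef_rot: [-3.139, 0.0, 1.686]
force: [0.4, -0.9, 0.2]
gripper_width: 0.552
grip_force: 0.0
```

Request:
play_rows --motion '[[[0,0,-25],[0,0,0],55],[[0,0,-45],[0,0,0],55],[[0,0,-40],[0,0,0],55],[[-30,-8,-35],[0,0,0],55],[[-40,-12,-35],[0,0,0],55],[[-40,-12,-35],[0,0,0],55],[[-40,-12,-30],[0,0,0],55],[[0,0,0],[0,0,0],55]]'

```text
time: 49.25
ee_pos: [0.4777, 0.1698, 0.3165]
eef_rot: [3.137, 0.0, 1.681]
force: [-0.3, -0.5, 0.5]
gripper_width: 0.547
grip_force: 0.0
```

Request:
play_rows --motion '[[[0,0,0],[0,0,0],55],[[0,0,0],[0,0,0],55],[[0,0,0],[0,0,0],55]]'

```text
time: 49.55
ee_pos: [0.4766, 0.1743, 0.3103]
eef_rot: [-3.137, -0.001, 1.688]
force: [0.5, 0.1, -0.8]
gripper_width: 0.55
grip_force: 0.0
```

```bash
python3 - <<'E'
from bot import *
p,d,c=snap('wrist','w11');P=cloud(c,d)
R=np.array([[np.cos(.117),-np.sin(.117)],[np.sin(.117),np.cos(.117)]]);q=(P[:,:,:2]-np.array([.5915,.1604]))@R
for f in('w3','w11'):
    z=np.load(f'pics/{f}.npz');c={a:z[a] for a in('fx','fy','cx','cy','R','t')};P=cloud(c,z['d']);Q=z['p']
    q=(P[:,:,:2]-np.array([.5915,.1604]))@R
    k=(Q.max(2)<60)&(P[:,:,2]>.06)&(P[:,:,2]<.1)&(abs(q[:,:,0]+.07)<.02)&(q[:,:,1]>.15)&(q[:,:,1]<.24)
    print(f,'knob y',np.percentile(q[k][:,1],[2,50,98]))
for n in range(3):
    y0=(-.029,.029,.087)[n]
    k=(Q.min(2)>110)&(q[:,:,0]>-.03)&(q[:,:,0]<.06)&(abs(q[:,:,1]-y0)<.011)&(P[:,:,2]>.085)&(P[:,:,2]<.16)
    A=np.c_[q[k][:,0],np.ones(k.sum())];s=np.linalg.lstsq(A,P[k][:,2],rcond=None)[0];print(y0,'tilt',np.arctan(-s[0]),s)
E
```

```text
w3 knob y [0.1565 0.1728 0.1889]
w11 knob y [0.1566 0.173  0.1894]
-0.029 tilt 0.3513867371960694 [-0.3666  0.1232]
0.029 tilt 0.36649841440241027 [-0.3838  0.1239]
0.087 tilt 0.3252360754667013 [-0.3372  0.1223]
```

View pics/w11.png

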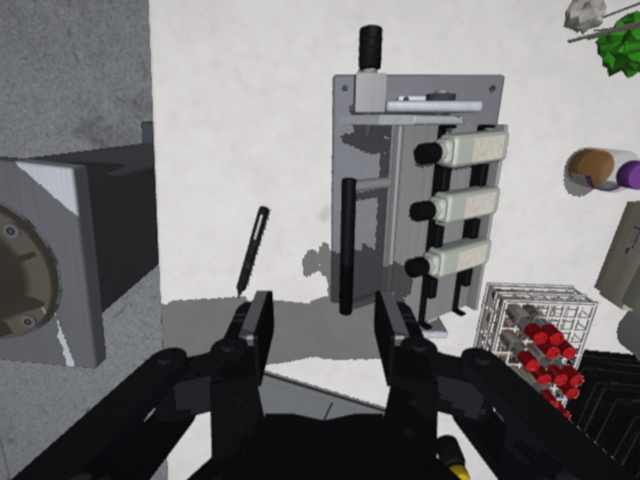

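The knob stands as at its first home position, and the three bottles sit in their pockets. One more check, of the tray angle and the bottle positions in the tilted bed frame.

```bash
python3 - <<'E'
from bot import *
z=np.load('pics/w11.npz');c={a:z[a] for a in('fx','fy','cx','cy','R','t')};P=cloud(c,z['d']);Q=z['p']
v,u=np.mgrid[:480,:640]
k=(Q.max(2)<60)&(u>340)&(u<357)&(v>180)&(v<285)&(P[:,:,2]>.08)
print('bar top',np.percentile(P[k][:,2],[50,95]))
R=np.array([[np.cos(.117),-np.sin(.117)],[np.sin(.117),np.cos(.117)]]);q=(P[:,:,:2]-np.array([.5915,.1604]))@R
th=.524;X=q[:,:,0];Z=P[:,:,2]-.085
bx=X*np.cos(th)-Z*np.sin(th)-.016; bz=X*np.sin(th)+Z*np.cos(th)-.018
for y0 in (-.029,.029,.087):
    k=(abs(bz-.022)<.006)&(abs(q[:,:,1]-y0)<.012)&(bx>-.1)&(bx<.06)&(Q.min(2)>90)
    s=np.polyfit(bx[k],bz[k],1);print(y0,k.sum(),'bottom end x',np.percentile(bx[k],99),'z med',np.median(bz[k]),'slope',s[0])
E
```

```text
bar top [0.1601 0.1618]
-0.029 1181 bottom end x 0.04298053178500004 z med 0.021114993496765686 slope 0.02454877485050589
0.029 1390 bottom end x 0.04302343695956512 z med 0.021248469144919006 slope 0.023450003866729414
0.087 1631 bottom end x 0.04282577754423153 z med 0.021256293904473294 slope 0.021824219719420206
```

```bash
python3 -c "
from h import *
print(job_done())"
```

```text
the job is handed in; nothing more can be done
None
```

I handed the job in: all three bottles found in the bin lie in their own pockets with caps up-slope, the tray is locked at about 0.50 rad (0.47 needed) with the pin home, and the arm touches nothing.

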